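# Refit the condenser lens in the bottle inspection lamp

### The arm

A 6-joint arm with a two-finger parallel gripper is mounted at the origin on the work surface. World frame = base frame: x ahead of the robot, y to its left, z up, the work surface at z = 0. Lengths are in m, angles in rad, forces in N, time in s.
With the tool pointing down it reaches from about 0.275 to 1 m from the base axis. Payload 8.4 kg.
Tool frame: the origin (TCP) lies at the very end of the fingers, on their centre line; the grasp point (between the pads) lies 19 mm behind it (manip.pinch_z is the z of the grasp point in the tool frame, in m); z points along the fingers, x is the direction in which the jaws open and shut, and the axes are right-handed (so a half turn about z gives the same grasp; the last joint's range is limited). The gripper opens to 85 mm and grips with 20 to 120 N. Pads are 22 mm wide; open, the fingers measure 114 mm over their backs; the gripper's body (76 mm by 85 mm) begins 54 mm behind the grasp point. The pads swing forward as they close: fully open they stand 13 mm farther back than shut.
Start: joints at [1.19, 0.353, 1.633, -0, 1.155, -0.002], TCP at [0.231, 0.581, 0.231] pointing down, gripper open.
Joint ranges: [-2.63, 2.63], [-0.92, 2.1], [0.06, 2.66], [-1.3, 4.44], [0, 2.69], [-3.02, 3.02]. Speed limits (rad/s): [2.22, 2.22, 2.79, 3.14, 3.14, 3.14].

### API

Orientations are given as a rotation vector (axis times angle).
In Python, from plant import telemetry, imaging, workorder, manip gives the robot as it stands.
- The arm moves only by the tool jog_arm, never from a script. Its argument "commands" is a list of rows, each a list of 5 numbers: the shift along the world's x, y, z in m, then the turn about the world's z in rad, then the finger opening in m, from 0 to 0.0854. In form: [[x, y, z, turn, fingers], ...]. A call has exactly 5 rows; each row shifts and turns the commanded pose from where the row before left it; what a row does not reach is not made up. A row lasts 1/8 s, in which the tool goes at most 62.5 mm and 10.7 degrees, less where a joint would pass 70% of its speed; a pose out of reach is approached as far as the arm can. A call is refused whole if a number of a shift passes 0.0625 or a number of a turn 0.188, either way. A call with a gripper value outside its range is refused whole. The fingers move at their own pace and stop on an object; the grip force is fixed at half the most. Time passes only in rows, so rows that do not move let the fingers close, or fill a call up. It gives the time, the measured TCP pose, the force and the opening at its end, in the units of the state.
- telemetry.read_state(): the state, without advancing time (a new reading comes with each control period).
- imaging.get_image(name): name is "side" or "top"; returns a dict with "img" (384x512x3 uint8, red, green, blue), "fx", "fy", "cx", "cy" (pixels), "cam_to_world" (4x4, takes a point from camera to world coordinates). Camera axes: x right, y down, z forward; pixel columns grow to the right and rows downward; lengths in m; the calibration is good to about 2 mm. A picture is of the moment at which its call begins. There is no depth.
- workorder.sign_off(): hands the job in, once; it reports no verdict.
The state is a dict: "time_s": time; "q": joint angles; "dq": joint speeds; "joint_efforts": joint torques, N m; "tcp_pos": TCP position; "orientation": TCP orientation; "contact_force": force on the tool from outside, world axes, zero at the start; "moment": the same for the moment, N m; "grip_width": finger opening in m.
Only numpy, scipy, OpenCV 4.12 (cv2) and the standard library are available. Lean on these libraries where they do the work, as an engineer would, in place of code of your own. Each camera call takes 0.05 s, during which the arm holds its last target.

### The job

Put the cleaned lens back into the inspection lamp: hold it by the black barrel, never by the glass, set it gently on the brass pads, slide its flange home under the two steel claws, then push the red-tabbed clamp up until its sprung shoe bears firmly but not hard on the flange (some 5 to 10 N), so that the lens sits flat, is held by all three and cannot rock. Leave the bottles, the blower and the dust cap where they are.

Things in the scene. Friction and masses are not known exactly. Their poses are not given: they have to be found in the camera images.
- lens: The condenser lens in its mounting, loose, about 0.28 kg. Below, a bright metal flange: disc 76 mm in diameter, 8 mm thick; on it a black grooved barrel 44 mm in diameter, from 8 to 46 mm above the underside. Origin: centre of the flange's underside; z up along the barrel. Round: its yaw does not matter. Starts upright on the blue rest.
- glass: The polished glass dome, 35 mm across, on top of the barrel (46 to 52 mm above the lens's underside). Part of the lens. Origin: centre of its underside. Not to be touched by the gripper.
- rest: Fixed blue padded rest, 120 x 120 x 8 mm, on which the lens stands at the start. Origin: centre of its underside.
- lamp: The inspection lamp, fixed: a white box 206 x 150 mm with a metal deck, 58 mm high in all. Origin: on the work surface right under the lens seat's axis. Its x axis points from the clamp side to the two claws; the box reaches from x = -134 to +72 mm and y = -75 to +75 mm in this frame.
- seat (a point): Where the centre of the lens's underside belongs: 61 mm above the work surface over the lamp's origin, level with the tops of the three brass pads; axes as the lamp's. To get under the claws the flange is set on the pads 13 to 14 mm (at least 9) short of this point, towards the clamp (lamp's -x), then slid along +x until it bears on both claws.
- claw_left: Fixed dark steel claw 60 degrees left (+y) of the lamp's x axis. Its inner face leans inward 30 degrees from vertical and bears on the flange's upper edge (38 mm from the seat axis, 8 mm above the pads) when the lens is home; overhang past that edge 3.5 mm. It reaches 20 mm above the pads and 58 mm from the axis. Origin: on the seat axis, level with the pad tops; its x axis points to the claw.
- claw_right: The same claw 60 degrees to the right (-y). Origin: on the seat axis, level with the pad tops; its x axis points to the claw.
- pad_left: Brass pad under the left claw, 15 mm long radially, 10 mm wide, 3 mm high, centred 28 mm from the axis. Origin: on the seat axis, on the deck (58 mm high).
- pad_right: Brass pad under the right claw. Origin as above.
- pad_front: Brass pad on the clamp's side. Origin as above.
- clamp: The sliding clamp on the deck (slides along the lamp's x). Its white nose shoe has a wedge face like the claws', on a sprung brass stem (5 N per mm). How far the stem is screwed out differs by up to 10 mm and is not measured: find contact by feel. Origin: on the deck under the carriage's middle; at the start 108 to 113 mm from the seat axis (lamp's -x), at first contact 77 to 87 mm.
- clamp_slide (a point): A point on the clamp's carriage, 10 mm above the deck over the clamp's origin. The slide stays where it is left: it takes about 9 N to move it slowly, whatever its place; spring force comes on top of that. It can travel to 67 mm from the seat axis. Body of the carriage: 26 mm in x, 64 mm in y, 14 mm high.
- tab (a point): Centre of the back face (looking to the lamp's -x) of the red thumb tab that stands on the clamp: 10 mm thick in x, 34 mm wide in y, from 70 to 104 mm above the work surface; the point is 91 mm up. Behind it the deck is free. Push it along +x to close the clamp.
- bottle0: Loose amber dropper bottle, 25 mm in diameter, 85 mm tall, a bystander. Origin: centre of its underside.
- bottle1: Loose amber dropper bottle, 25 mm in diameter, 85 mm tall, a bystander. Origin: centre of its underside.
- bottle2: Loose amber dropper bottle, 25 mm in diameter, 85 mm tall, a bystander. Origin: centre of its underside.
- bottle3: Loose amber dropper bottle, 25 mm in diameter, 85 mm tall, a bystander. Origin: centre of its underside.
- blower: Loose black rubber air blower standing upright, 50 mm in diameter, 85 mm tall, a bystander. Origin: centre of its underside.
- dust_cap: Loose black dust cap of the lens, 48 mm in diameter, 11 mm high, beside the rest; not used, a bystander. Origin: centre of its underside.
Things that resemble listed ones, but are neither listed nor needed, are in the scene too. What is meant by the lens is not pink, and is the larger of those in its own colour.

How it is judged:
On the way:
1. the lens stands flat on the pads, its flange home under both claws (within 5 mm of the seat) (horizontal distance between lens and seat below 0.005 m and z of lens in the frame of seat between -0.002 and 0.002 m and angle between lens's own z axis and vertical below 0.035 rad), for 0.2 s.
At the end, for the whole second after the job is handed in: The lens is at rest, upright within 2 degrees, its underside within 2 mm of the height of the pads and centred within 4 mm on the seat; it bears on all three pads (over 0.2 N each), on both claws (over 1 N each) and on the clamp's shoe (4 to 14 N), with the robot clear of it (horizontal distance between lens and seat below 0.004 m and z of lens in the frame of seat between -0.002 and 0.002 m and angle between lens's own z axis and vertical below 0.035 rad and contact force between lens and claw_left above 1 N and contact force between lens and claw_right above 1 N and contact force between lens and clamp between 4 and 14 N and contact force between lens and pad_left above 0.2 N and contact force between lens and pad_right above 0.2 N and contact force between lens and pad_front above 0.2 N and linear speed of lens below 0.01 m/s); the robot touches nothing.
It fails at once if the gripper touches the glass (contact force between the fingers and glass above 0.5 N).
It fails at once if the clamp's shoe is forced against the lens with more than 14 N (contact force between lens and clamp above 14 N).
It fails at once if the lens is rammed into a claw (over 25 N) (contact force between lens and claw_left above 25 N or contact force between lens and claw_right above 25 N).
It fails at once if the lens is dropped or pressed hard on a pad (over 30 N) (contact force between lens and pad_left above 30 N or contact force between lens and pad_right above 30 N or contact force between lens and pad_front above 30 N).
It fails at once if a bottle, the blower or the dust cap is moved by more than 20 mm (distance of any of bottle0, bottle1, bottle2, bottle3, blower, dust_cap from where it was at the start of the episode above 0.02 m).
It also fails if it takes over 72 s, if anything falls off the work surface, if the arm or the gripper's body presses on something with over 40 N, if the wrist force passes 120 N, or if a joint passes its speed limit or range.

## Working session

There is one attempt and no reset: what is moved stays moved. The work goes in short steps, Python scripts to look and compute and a tool call to move; the robot and the scene stay as the last step left them, time stands still between calls to the robot, and variables do not carry over. Pictures are saved under pics/ and viewed, and the job is handed in when it is done.

Besides the shell and the picture viewer there is one more tool, called after "Emit:" in YAML: its name, and indented under it one key for each argument. jog_arm: Moves the arm, as the interface text tells. Its arguments: {"type":"object","properties":{"commands":{"type":"array"}},"required":["commands"]}

```bash
mkdir -p pics; ls; python3 - <<'E'
from plant import telemetry, imaging, workorder, manip
import cv2,numpy as np
print(telemetry.read_state())
print([ (k,getattr(manip,k)) for k in dir(manip) if k[0]!='_'])
for n in("side","top"):
    d=imaging.get_image(n)
    cv2.imwrite(f"pics/{n}0.png",d["img"][:,:,::-1])
    print(n,d["fx"],d["fy"],d["cx"],d["cy"],np.round(d["cam_to_world"],4).tolist())
E
```

```text
pics
{'time_s': 0.0, 'q': array([ 1.18961193e+00,  3.53653526e-01,  1.63414620e+00, -2.34014890e-05,
        1.15520538e+00, -2.41542338e-03]), 'dq': array([-1.76864306e-04,  1.28147458e-03, -3.21396326e-04,  3.14256166e-04,
        1.83247147e-03,  3.95838621e-05]), 'joint_efforts': array([-1.80356169e-04, -6.05243325e+01, -3.42060399e+01, -1.19553852e-04,
        9.41825216e-03, -7.19348463e-05]), 'tcp_pos': array([0.23094574, 0.58024333, 0.23055317]), 'orientation': array([ 2.59924164e+00,  1.76308512e+00, -1.81985244e-03]), 'contact_force': array([-0.22864986,  0.54123023,  0.67265729]), 'moment': array([ 0.03735856, -0.04467021,  0.02729108]), 'grip_width': 0.0854780364424527}
[('IKError', <class 'plant.IKError'>), ('pinch_z', -0.0187)]
side 493.42995974166166 493.42995974166166 249.15427645415025 195.45456074003542 [[0.8542, -0.3131, 0.4152, 0.207], [-0.5195, -0.4784, 0.708, -0.6576], [-0.023, -0.8204, -0.5713, 0.643], [0.0, 0.0, 0.0, 1.0]]
top 489.54968915263385 489.54968915263385 260.0687140110206 190.42304072043876 [[0.1135, -0.9691, 0.2189, 0.4062], [-0.9935, -0.1117, 0.0209, 0.0086], [0.0042, -0.2199, -0.9755, 0.9969], [0.0, 0.0, 0.0, 1.0]]
```

View pics/side0.png

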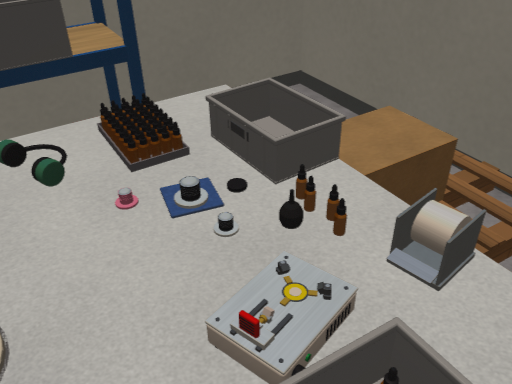

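View pics/top0.png

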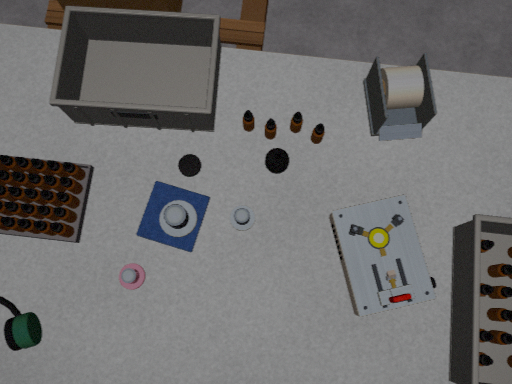

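Candidates for the lens:
- Large metal/black on the blue rest: side (190,190), top (178,217).
- Small one of the same colour: side (226,223), top (242,216).
- Pink one: side (126,198), top (132,276).

By the description it is the large one on the blue rest. I'll check that in a crop.

```bash
cat > h.py <<'E'
from plant import telemetry, imaging, workorder, manip
import cv2,numpy as np
def get(n,save=None):
    d=imaging.get_image(n)
    if save: cv2.imwrite(f"pics/{save}.png",d["img"][:,:,::-1])
    return d
def proj(d,P):
    P=np.atleast_2d(P);T=np.linalg.inv(d["cam_to_world"]);c=P@T[:3,:3].T+T[:3,3]
    return np.c_[d["fx"]*c[:,0]/c[:,2]+d["cx"],d["fy"]*c[:,1]/c[:,2]+d["cy"]]
def ray(d,u,v,z):
    T=np.array(d["cam_to_world"]);r=T[:3,:3]@np.array([(u-d["cx"])/d["fx"],(v-d["cy"])/d["fy"],1])
    return T[:3,3]+r*(z-T[2,3])/r[2]
def crop(d,x0,y0,w,h,s,name):
    cv2.imwrite(f"pics/{name}.png",cv2.resize(d["img"][y0:y0+h,x0:x0+w,::-1],None,fx=s,fy=s,interpolation=cv2.INTER_CUBIC))
E
python3 - <<'E'
from h import *
s=get("side");t=get("top")
a=cv2.resize(s["img"][165:245,100:260,::-1],(640,320),interpolation=cv2.INTER_CUBIC)
b=cv2.resize(t["img"][175:255,125:265,::-1],(560,320),interpolation=cv2.INTER_CUBIC)
b=np.pad(b,((0,0),(0,80),(0,0)))
cv2.imwrite("pics/c1.png",np.vstack([a,b])[:600])
crop(t,320,185,130,140,4,"c2")
crop(s,200,245,170,135,4,"c3")
E
```

```text
(no output)
```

View pics/c1.png

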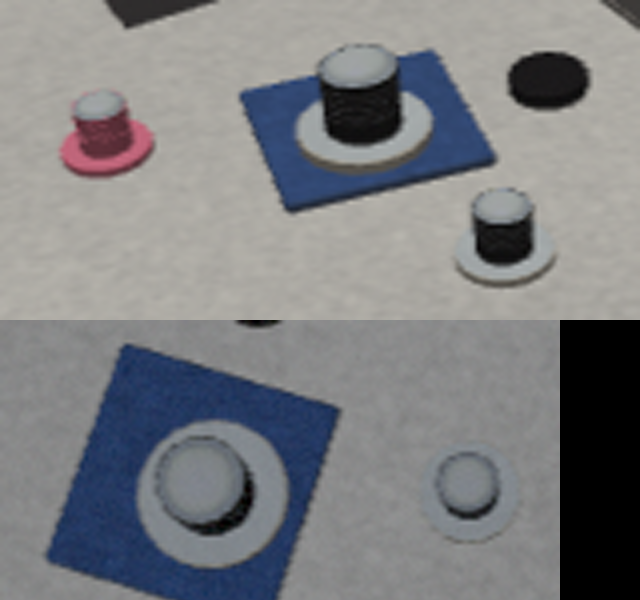

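View pics/c2.png

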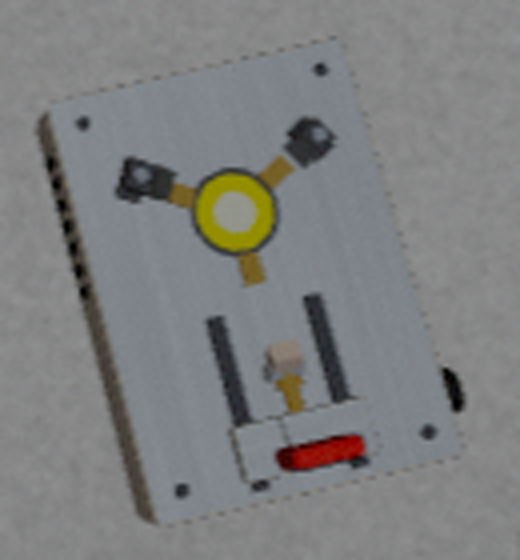

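View pics/c3.png

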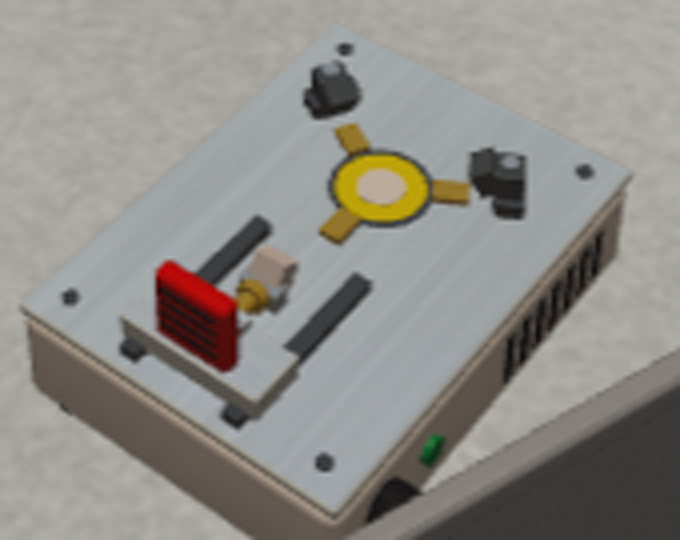

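```bash
cat > m.py <<'E'
from h import *
from scipy.optimize import least_squares
s=get("side");t=get("top")
f=lambda p,x0,y0:(np.array(p)+.5)/4-.5+[x0,y0]
loc=np.array([[72,75],[72,-75],[-134,-75],[-134,75],[0,0]])/1000
top=f([(40,106),(342,36),(465,457),(150,522),(235,212)],320,185)
side=f([(340,25),(632,178),(335,517),(22,310),(380,187)],200,245)
def L(p):
    c,S=np.cos(p[2]),np.sin(p[2]);q=loc@np.array([[c,S],[-S,c]])+p[:2]
    return np.c_[q,np.full(5,.058)]
for nm,sel in(("both",(1,1)),("top",(1,0)),("side",(0,1))):
    fun=lambda p:np.r_[(proj(t,L(p))-top).ravel()*sel[0],(proj(s,L(p))-side).ravel()*sel[1]]
    r=least_squares(fun,[.35,-.25,0.2+3.14*0]) 
    print(nm,r.x,r.cost);
    if nm=="both":print(np.round(fun(r.x),1))
print("lens top",ray(t,178,218,.016),"side",ray(s,191,196.4,.016))
# barrel/glass rim  z=.054
b=f([(201,476-320)],125,175)[0];print("top glass", ray(t,*b,.057))
b=f([(358,66)],100,165)[0];print("side glass", ray(s,*b,.057))
E
python3 m.py
```

```text
both [ 0.55109326 -0.20741257  0.33363993] 8.338694966178727
[ 1.3 -1.5 -0.3 -0.3 -0.2 -0.8  1.4  0.9 -0.4 -0.4 -0.9 -0.5  0.7 -0.9
 -0.5  0.5 -1.6 -1.2  0.1  1.4]
top [ 0.55027063 -0.20685823  0.33021368] 3.0994844483650716
side [ 0.55160871 -0.20773061  0.3359961 ] 3.864800144736402
lens top [0.55040237 0.18831756 0.016     ] side [0.55220669 0.1874061  0.016     ]
top glass [0.55220719 0.18813493 0.057     ]
side glass [0.55166589 0.18716576 0.057     ]
```

```bash
cat > ov.py <<'E'
from h import *
import sys
lx,ly,yaw,ex,ey=map(float,sys.argv[1:6]);nm=sys.argv[6]
th=np.linspace(0,2*np.pi,60)
def circ(x,y,z,r):return np.c_[x+r*np.cos(th),y+r*np.sin(th),0*th+z]
def lp(pts,a=0):
    pts=np.array(pts,float)/1000;A=yaw+np.radians(a);c,S=np.cos(A),np.sin(A)
    return np.c_[lx+c*pts[:,0]-S*pts[:,1],ly+S*pts[:,0]+c*pts[:,1],pts[:,2]]
out=[]
for n,L,W in(("side",(150,165,110,75),(200,245,170,135)),("top",(125,175,140,80),(320,185,130,140))):
    d=get(n)
    cur=[circ(ex,ey,.016,.038),circ(ex,ey,.008,.038),circ(ex,ey,.054,.022)]
    cur+=[lp([(72,75,58),(72,-75,58),(-134,-75,58),(-134,75,58),(72,75,58)])]
    for a in(60,-60,180):cur.append(lp([(20.5,5,61),(35.5,5,61),(35.5,-5,61),(20.5,-5,61),(20.5,5,61)],a))
    for a in(60,-60):cur.append(lp([(34.5,0,69),(58,0,81)],a))
    for i,(x,y,w,h) in enumerate((L,W)):
        im=cv2.resize(d["img"][y:y+h,x:x+w,::-1],None,fx=4,fy=4,interpolation=cv2.INTER_CUBIC)
        for c in cur:
            p=(proj(d,c)-[x,y]+.5)*4-.5
            cv2.polylines(im,[np.round(p).astype(int)],False,(0,255,0),1)
        cv2.imwrite(f"pics/{nm}_{n}{i}.png",im)
E
python3 ov.py .551 -.2073 .334 .5517 .1878 o1; cd pics; python3 -c "
import cv2,numpy as np
a=cv2.imread('o1_side0.png');b=cv2.imread('o1_top0.png')
w=max(a.shape[1],b.shape[1]);p=lambda i:np.pad(i,((0,0),(0,w-i.shape[1]),(0,0)))
cv2.imwrite('o1_l.png',np.vstack([p(a)[:290],p(b)[:310]]))"
```

```text
(no output)
```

View pics/o1_l.png

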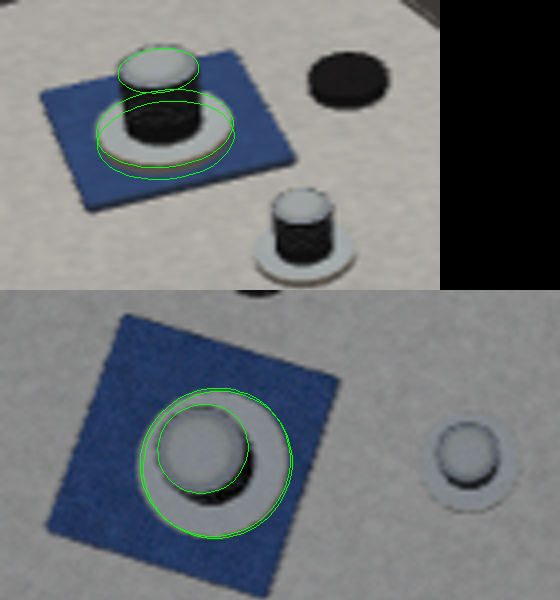

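View pics/o1_side1.png

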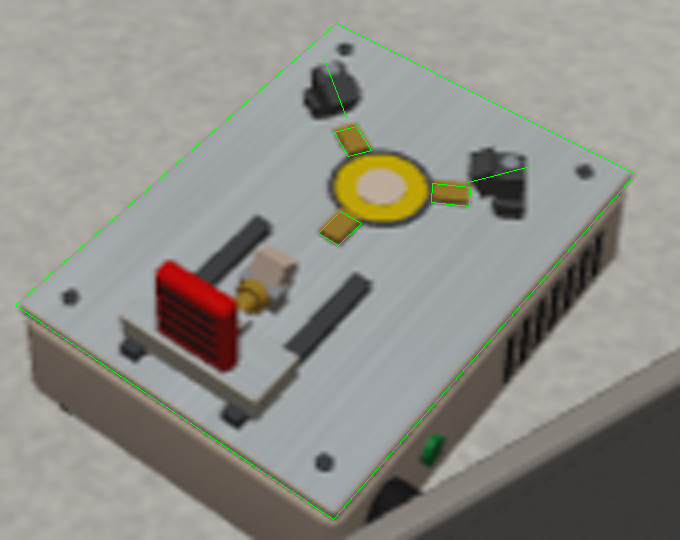

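View pics/o1_top1.png

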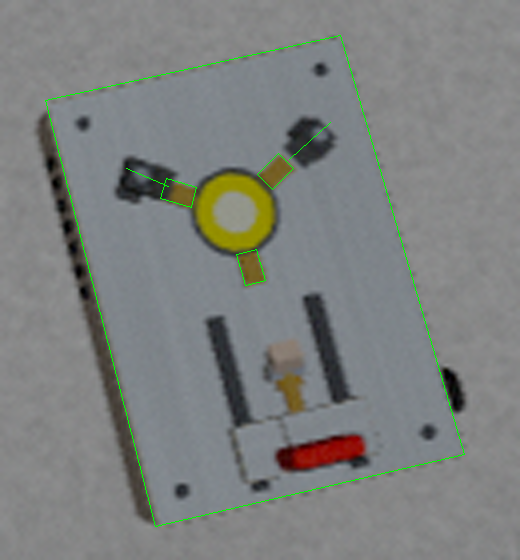

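The crops confirm the lens: it is the large black-barrelled one on the blue rest, at world ≈(0.5517, 0.1878). The lamp overlay fits at (0.551, −0.207) with yaw 0.334. Next I move above the lens with the jaws along the lamp's x.

Emit:
jog_arm:
  commands:
    - [0.032,-0.039,0,-0.086,0.07]
    - [0.032,-0.039,0,-0.086,0.07]
    - [0.032,-0.039,0,-0.086,0.07]
    - [0.032,-0.039,0,-0.086,0.07]
    - [0.032,-0.039,0,-0.086,0.07]

```text
time_s: 1.02
tcp_pos: [0.392, 0.3844, 0.2315]
orientation: [-2.918, -1.164, -0.001]
contact_force: [0.5, -0.0, -0.3]
grip_width: 0.0696
```

Emit:
jog_arm:
  commands:
    - [0.032,-0.039,0,-0.086,0.07]
    - [0.032,-0.039,0,-0.086,0.07]
    - [0.032,-0.039,0,-0.086,0.07]
    - [0.032,-0.039,0,-0.086,0.07]
    - [0.032,-0.039,0,-0.086,0.07]

```text
time_s: 1.65
tcp_pos: [0.5521, 0.1893, 0.2315]
orientation: [-3.099, -0.515, -0.001]
contact_force: [0.8, 0.1, 0.3]
grip_width: 0.07
```

Emit:
jog_arm:
  commands:
    - [0,0,0,0,0.07]
    - [0,0,0,0,0.07]
    - [0,0,0,0,0.07]
    - [0,0,0,0,0.07]
    - [0,0,0,0,0.07]

```text
time_s: 2.28
tcp_pos: [0.5508, 0.1913, 0.2314]
orientation: [-3.098, -0.521, -0.0]
contact_force: [-0.6, -0.0, 0.1]
grip_width: 0.0702
```

```bash
cat >> h.py <<'E'
from scipy.spatial.transform import Rotation as R
def st():
    s=telemetry.read_state();M=R.from_rotvec(s["orientation"]).as_matrix()
    print("t",round(s["time_s"],2),"tcp",np.round(s["tcp_pos"],4),"yaw",round(np.arctan2(M[1,0],M[0,0]),4),"zax",np.round(M[:,2],4),"F",np.round(s["contact_force"],2),"w",round(s["grip_width"],4))
    return s
E
python3 -c "
from h import *
st()"
```

```text
t 2.27 tcp [0.5508 0.1913 0.2314] yaw 0.3331 zax [ 1.e-04  1.e-04 -1.e+00] F [-0.6  -0.04  0.06] w 0.0702
```

Emit:
jog_arm:
  commands:
    - [0.001,-0.0035,-0.03,0,0.07]
    - [0,0,-0.04,0,0.07]
    - [0,0,-0.04,0,0.07]
    - [0,0,-0.03,0,0.07]
    - [0,0,0,0,0.07]

```text
time_s: 2.9
tcp_pos: [0.5504, 0.1869, 0.0893]
orientation: [3.098, 0.52, -0.007]
contact_force: [-0.4, 0.1, 0.5]
grip_width: 0.0696
```

```bash
python3 - <<'E'
from h import *
st()
s=get("side");t=get("top")
a=cv2.resize(s["img"][120:240,110:270,::-1],(640,480),interpolation=cv2.INTER_CUBIC)
cv2.imwrite("pics/g1.png",a);crop(t,110,140,150,140,4,"g2")
E
```

```text
t 2.9 tcp [0.5504 0.1869 0.0893] yaw 0.3324 zax [-0.0042 -0.0014 -1.    ] F [-0.37  0.11  0.51] w 0.0696
```

View pics/g1.png

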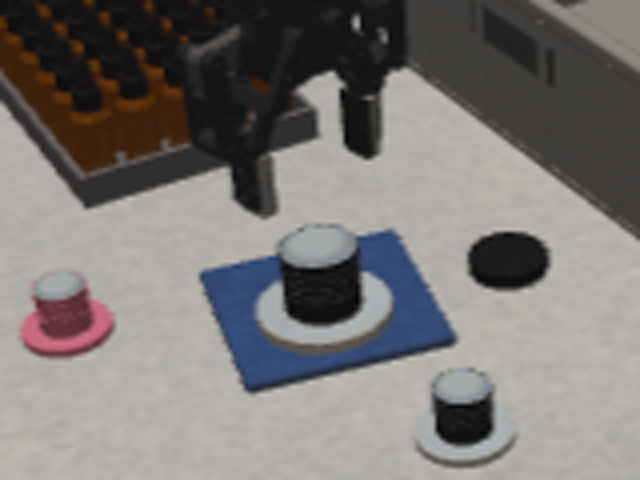

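View pics/g2.png

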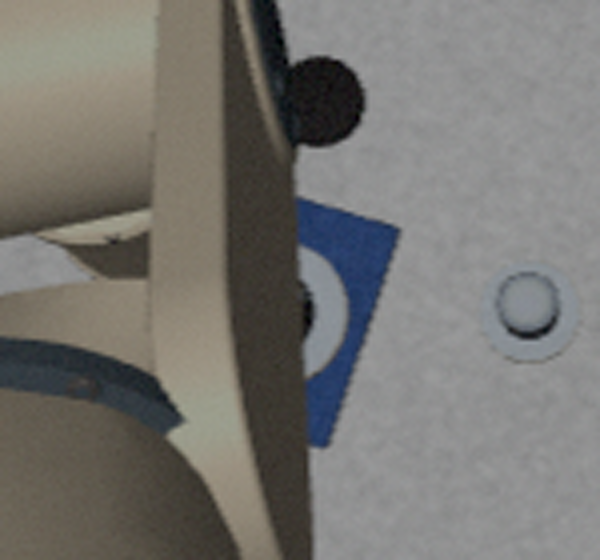

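The open fingers straddle the lens: fingertips at crop (255,210) and (368,150), glass at (318,245). The dust cap at (508,258) is clear. I descend.

Emit:
jog_arm:
  commands:
    - [0,0,-0.02,0,0.07]
    - [0,0,-0.02,0,0.07]
    - [0,0,-0.02,0,0.07]
    - [0,0,0,0,0.07]
    - [0,0,0,0,0.07]

```text
time_s: 3.62
tcp_pos: [0.5532, 0.1876, 0.0329]
orientation: [-3.098, -0.519, -0.003]
contact_force: [-0.2, 0.7, -0.4]
grip_width: 0.0698
```

Emit:
jog_arm:
  commands:
    - [0,0,-0.004,0,0.07]
    - [0,0,-0.004,0,0.07]
    - [0,0,0,0,0.07]
    - [0,0,0,0,0.07]
    - [0,0,0,0,0.07]

```text
time_s: 4.25
tcp_pos: [0.5522, 0.1872, 0.0233]
orientation: [-3.098, -0.519, -0.0]
contact_force: [0.2, 0.5, -0.1]
grip_width: 0.07
```

```bash
python3 - <<'E'
from h import *
for i in range(6): st(); s=get("side")
crop(s,130,130,120,90,5,"g3")
E
```

```text
t 4.25 tcp [0.5522 0.1872 0.0233] yaw 0.332 zax [ 1.e-04  0.e+00 -1.e+00] F [ 0.16  0.5  -0.11] w 0.07
t 4.3 tcp [0.5522 0.1872 0.0233] yaw 0.332 zax [ 0.  0. -1.] F [-0.08  0.19  0.37] w 0.0701
t 4.35 tcp [0.5522 0.1872 0.0234] yaw 0.332 zax [ 1.e-04  0.e+00 -1.e+00] F [ 0.43  0.25 -0.22] w 0.0701
t 4.4 tcp [0.5522 0.1872 0.0233] yaw 0.332 zax [ 0.  0. -1.] F [-0.42 -0.1  -0.02] w 0.0701
t 4.45 tcp [0.5522 0.1872 0.0233] yaw 0.332 zax [ 0. -0. -1.] F [ 1.03 -0.75  0.09] w 0.0705
t 4.5 tcp [0.5521 0.1872 0.0233] yaw 0.332 zax [ 0. -0. -1.] F [-0.09  0.31  0.19] w 0.0699
```

View pics/g3.png

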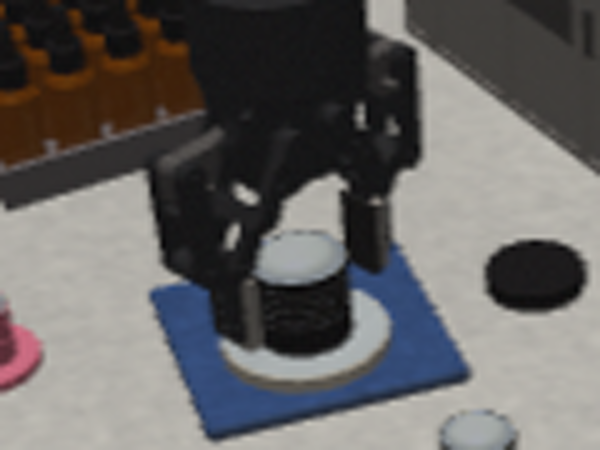

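```bash
python3 - <<'E'
from h import *
s=get("side")
u=np.array([np.cos(.332),np.sin(.332)]);n=np.array([-u[1],u[0]]);c=np.array([.5522,.1872])
for z in(.016,.02,.023,.028,.033):
    for k in(-11,11):
        print(z,k,(proj(s,[*(c-.035*u+n*k/1000),z])[0]-[130,130])*5+2, (proj(s,[*(c+.035*u+n*k/1000),z])[0]-[130,130])*5+2)
E
```

```text
0.016 -11 [267.7509913  379.62492117] [379.46241231 307.69704765]
0.016 11 [232.78756018 361.53652836] [344.68785262 291.05832893]
0.02 -11 [266.83344137 372.16310473] [378.81011818 300.38001432]
0.02 11 [231.80609768 354.11755808] [343.97173796 283.78391271]
0.023 -11 [266.14270206 366.54578658] [378.31913758 294.87249665]
0.023 11 [231.06727445 348.5327216 ] [343.43273997 278.30867815]
0.028 -11 [264.98653001 357.14341689] [377.49746345 285.65546292]
0.028 11 [229.8306763 339.1851561] [342.5307458  269.14606583]
0.033 -11 [263.82413992 347.69048014] [376.6715446  276.39081456]
0.033 11 [228.58750032 329.78786825] [341.62414097 259.93661761]
```

Emit:
jog_arm:
  commands:
    - [0,0,-0.004,0,0.07]
    - [0,0,0,0,0.06]
    - [0,0,0,0,0.05]
    - [0,0,0,0,0.04]
    - [0,0,0,0,0.03]

```text
time_s: 5.22
tcp_pos: [0.5523, 0.1873, 0.0195]
orientation: [-3.098, -0.519, -0.001]
contact_force: [-0.5, 0.1, 3.9]
grip_width: 0.0427
```

Emit:
jog_arm:
  commands:
    - [0,0,0,0,0.03]
    - [0,0,0,0,0.03]
    - [0,0,0,0,0.03]
    - [0,0,0,0,0.03]
    - [0,0,0,0,0.03]

```text
time_s: 5.85
tcp_pos: [0.5523, 0.1873, 0.0195]
orientation: [-3.098, -0.519, -0.001]
contact_force: [-0.3, -0.8, 6.5]
grip_width: 0.0425
```

```bash
python3 - <<'E'
from h import *
st();s=get("side");st()
crop(s,130,130,120,90,5,"g4")
E
```

```text
t 5.85 tcp [0.5523 0.1873 0.0195] yaw 0.332 zax [ 4.e-04  1.e-04 -1.e+00] F [-0.32 -0.77  6.48] w 0.0425
t 5.9 tcp [0.5523 0.1873 0.0195] yaw 0.332 zax [ 4.e-04  1.e-04 -1.e+00] F [-0.56 -0.22  5.49] w 0.0426
```

View pics/g4.png

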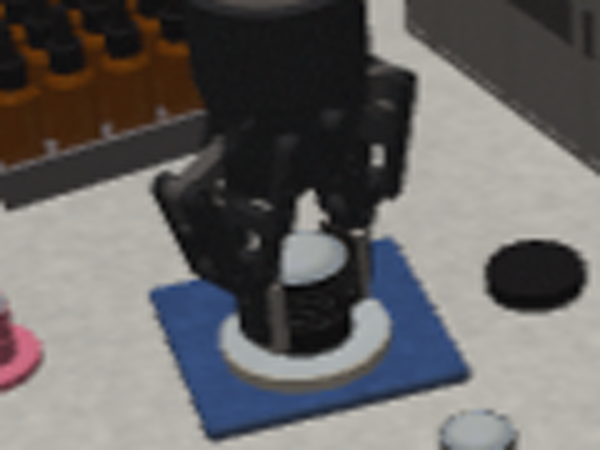

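Emit:
jog_arm:
  commands:
    - [0,0,0.01,0,0.03]
    - [0,0,0.03,0,0.03]
    - [0,0,0.04,0,0.03]
    - [0,0,0.04,0,0.03]
    - [0,0,0.04,0,0.03]

```text
time_s: 6.52
tcp_pos: [0.5515, 0.187, 0.1805]
orientation: [3.098, 0.519, -0.001]
contact_force: [0.2, 0.2, -4.6]
grip_width: 0.0425
```

Emit:
jog_arm:
  commands:
    - [0,-0.02,0.02,0,0.03]
    - [0,-0.04,0.01,0,0.03]
    - [0,-0.045,0,0,0.03]
    - [0,-0.045,0,0,0.03]
    - [0,-0.045,0,0,0.03]

```text
time_s: 7.15
tcp_pos: [0.5508, -0.0102, 0.2085]
orientation: [-3.098, -0.519, 0.003]
contact_force: [0.2, -1.0, -4.0]
grip_width: 0.0428
```

Emit:
jog_arm:
  commands:
    - [0,-0.045,0,0,0.03]
    - [0,-0.045,0,0,0.03]
    - [0,-0.045,0,0,0.03]
    - [0,-0.04,0,0,0.03]
    - [0,-0.02,0,0,0.03]

```text
time_s: 7.78
tcp_pos: [0.5507, -0.2052, 0.2084]
orientation: [-3.098, -0.516, 0.003]
contact_force: [0.4, 0.4, -3.7]
grip_width: 0.0428
```

```bash
python3 - <<'E'
from h import *
st();s=get("side","p1");st()
E
```

```text
t 7.78 tcp [ 0.5507 -0.2052  0.2084] yaw 0.33 zax [-1.9e-03  2.0e-04 -1.0e+00] F [ 0.41  0.44 -3.65] w 0.0428
t 7.83 tcp [ 0.551  -0.2065  0.2086] yaw 0.3301 zax [-1.3e-03 -9.0e-04 -1.0e+00] F [ 0.58 -1.91 -3.6 ] w 0.0425
```

View pics/p1.png

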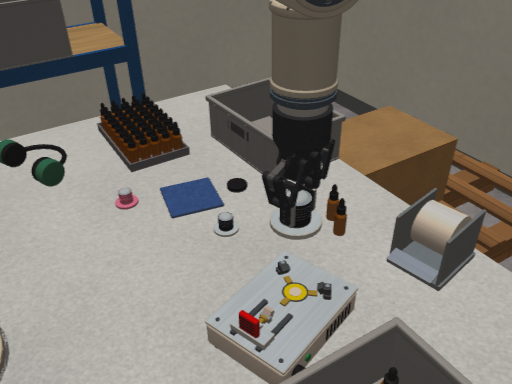

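Emit:
jog_arm:
  commands:
    - [-0.0127,-0.005,-0.02,0,0.03]
    - [0,0,-0.03,0,0.03]
    - [0,0,-0.03,0,0.03]
    - [0,0,0,0,0.03]
    - [0,0,0,0,0.03]

```text
time_s: 8.45
tcp_pos: [0.5398, -0.2077, 0.1301]
orientation: [3.098, 0.52, 0.001]
contact_force: [0.6, 0.8, -3.6]
grip_width: 0.0423
```

```bash
python3 - <<'E'
from h import *
st();s=get("side");s=get("side");st()
crop(s,200,200,170,140,4,"p2")
E
```

```text
t 8.45 tcp [ 0.5398 -0.2077  0.1301] yaw 0.3323 zax [ 5.e-04 -1.e-04 -1.e+00] F [ 0.56  0.84 -3.55] w 0.0423
t 8.55 tcp [ 0.5403 -0.208   0.1307] yaw 0.3322 zax [ 1.9e-03 -7.0e-04 -1.0e+00] F [ 0.79  0.42 -3.3 ] w 0.0426
```

View pics/p2.png

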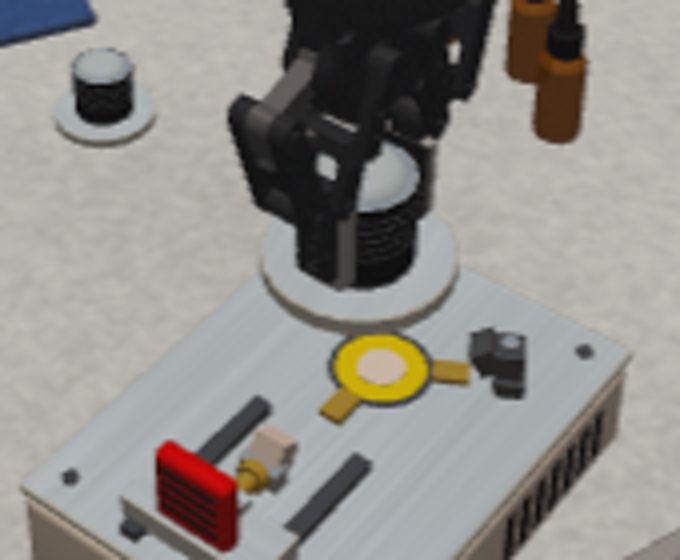

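Emit:
jog_arm:
  commands:
    - [-0.0015,-0.004,-0.01,0,0.03]
    - [0,0,-0.015,0,0.03]
    - [0,0,-0.015,0,0.03]
    - [0,0,-0.005,0,0.03]
    - [0,0,0,0,0.03]

```text
time_s: 9.18
tcp_pos: [0.5376, -0.2116, 0.0835]
orientation: [-3.098, -0.519, 0.002]
contact_force: [-0.4, 0.4, -2.2]
grip_width: 0.0428
```

```bash
python3 - <<'E'
from h import *
st();s=get("side");t=get("top");s=get("side");st()
crop(s,200,200,170,140,4,"p3");crop(t,320,185,130,140,4,"p4")
E
```

```text
t 9.18 tcp [ 0.5376 -0.2116  0.0835] yaw 0.3321 zax [-1.2e-03  5.0e-04 -1.0e+00] F [-0.41  0.38 -2.19] w 0.0428
t 9.32 tcp [ 0.5383 -0.2119  0.0846] yaw 0.332 zax [ 6.e-04 -2.e-04 -1.e+00] F [-0.17  0.47 -2.62] w 0.0425
```

View pics/p3.png

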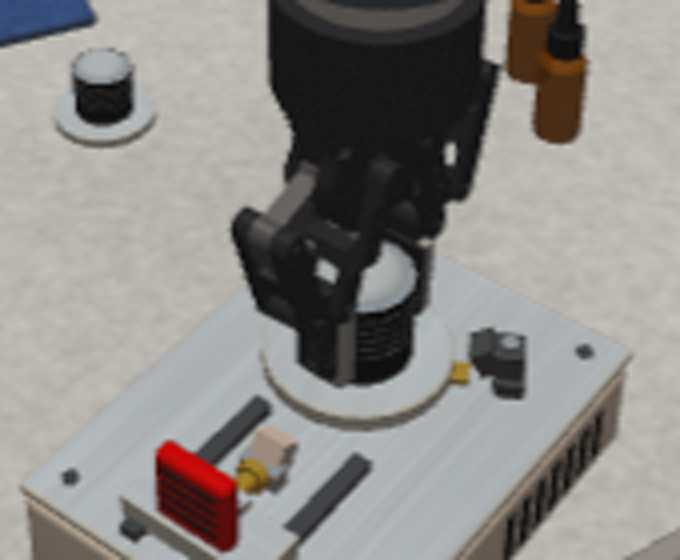

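View pics/p4.png

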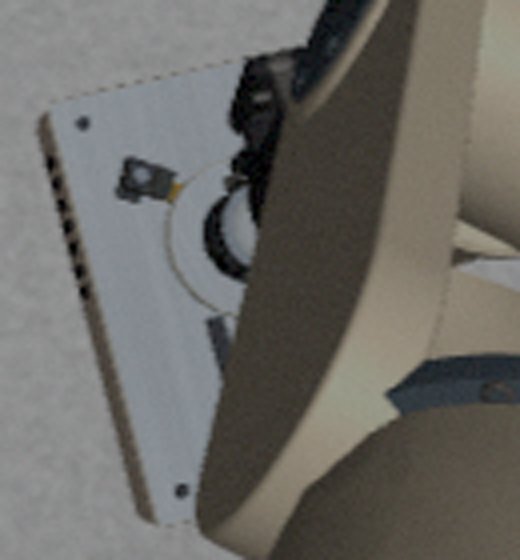

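Emit:
jog_arm:
  commands:
    - [0,0,-0.003,0,0.03]
    - [0,0,-0.003,0,0.03]
    - [0,0,-0.002,0,0.03]
    - [0,0,0,0,0.03]
    - [0,0,0,0,0.03]

```text
time_s: 9.95
tcp_pos: [0.538, -0.2118, 0.0763]
orientation: [3.098, 0.519, 0.0]
contact_force: [-0.2, -0.1, -3.6]
grip_width: 0.0427
```

Emit:
jog_arm:
  commands:
    - [0,0,-0.001,0,0.03]
    - [0,0,-0.001,0,0.03]
    - [0,0,0,0,0.03]
    - [0,0,0,0,0.03]
    - [0,0,0,0,0.03]

```text
time_s: 10.58
tcp_pos: [0.538, -0.2118, 0.0743]
orientation: [3.098, 0.519, 0.0]
contact_force: [-0.1, -0.1, -3.0]
grip_width: 0.0427
```

Emit:
jog_arm:
  commands:
    - [0,0,-0.0005,0,0.03]
    - [0,0,-0.0005,0,0.03]
    - [0,0,0,0,0.03]
    - [0,0,0,0,0.03]
    - [0,0,0,0,0.03]

```text
time_s: 11.2
tcp_pos: [0.5379, -0.2118, 0.0733]
orientation: [-3.098, -0.519, 0.0]
contact_force: [0.0, -0.3, -3.2]
grip_width: 0.0428
```

Emit:
jog_arm:
  commands:
    - [0,0,-0.0005,0,0.03]
    - [0,0,0,0,0.03]
    - [0,0,0,0,0.03]
    - [0,0,0,0,0.03]
    - [0,0,0,0,0.03]

```text
time_s: 11.82
tcp_pos: [0.5379, -0.2118, 0.0728]
orientation: [-3.098, -0.519, 0.0]
contact_force: [0.4, -0.6, -3.0]
grip_width: 0.0428
```

Emit:
jog_arm:
  commands:
    - [0,0,-0.0005,0,0.03]
    - [0,0,0,0,0.03]
    - [0,0,0,0,0.03]
    - [0,0,0,0,0.03]
    - [0,0,0,0,0.03]

```text
time_s: 12.45
tcp_pos: [0.5381, -0.2119, 0.0725]
orientation: [3.098, 0.519, 0.0]
contact_force: [-1.3, 0.8, 3.6]
grip_width: 0.0428
```

Emit:
jog_arm:
  commands:
    - [0,0,-0.0003,0,0.03]
    - [0,0,0,0,0.03]
    - [0,0,0,0,0.03]
    - [0,0,0,0,0.03]
    - [0,0,0,0,0.03]

```text
time_s: 13.08
tcp_pos: [0.5381, -0.2119, 0.0725]
orientation: [3.098, 0.519, 0.0]
contact_force: [-3.0, 0.9, 7.6]
grip_width: 0.0424
```

Emit:
jog_arm:
  commands:
    - [0,0,0.0003,0,0.03]
    - [0,0,0,0,0.03]
    - [0,0,0,0,0.05]
    - [0,0,0,0,0.05]
    - [0,0,0,0,0.05]

```text
time_s: 13.7
tcp_pos: [0.5379, -0.2118, 0.0721]
orientation: [-3.098, -0.519, 0.0]
contact_force: [-0.8, -0.1, 0.3]
grip_width: 0.0496
```

```bash
python3 - <<'E'
from h import *
st();s=get("side");st()
crop(s,200,200,170,140,4,"p5")
E
```

```text
t 13.7 tcp [ 0.5379 -0.2118  0.0721] yaw 0.332 zax [-2.e-04  1.e-04 -1.e+00] F [-0.8  -0.13  0.31] w 0.0496
t 13.75 tcp [ 0.5379 -0.2118  0.0721] yaw 0.332 zax [-1.e-04  0.e+00 -1.e+00] F [-0.57  0.06 -0.17] w 0.0498
```

View pics/p5.png

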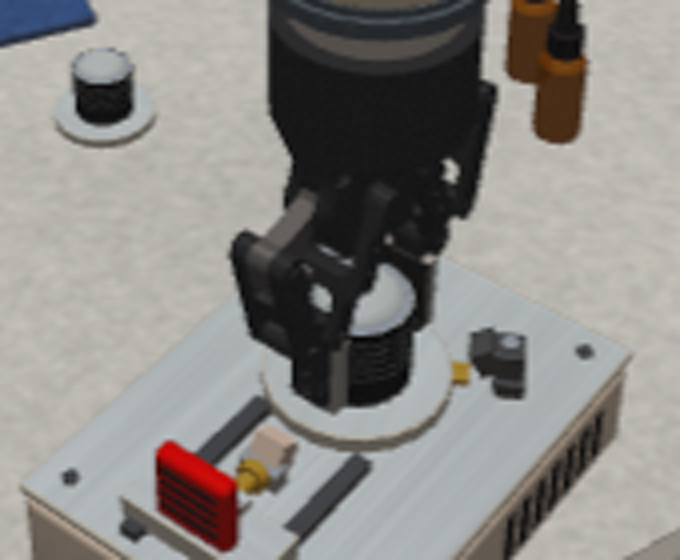

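The lens stands flat on the pads, with its flange clear of the claws and the shoe. The grip is now loose, so I push along the lamp's +x with the rear finger.

Emit:
jog_arm:
  commands:
    - [0.0019,0.0007,0,0,0.05]
    - [0.0019,0.0007,0,0,0.05]
    - [0.0019,0.0007,0,0,0.05]
    - [0.0019,0.0007,0,0,0.05]
    - [0.0019,0.0007,0,0,0.05]

```text
time_s: 14.38
tcp_pos: [0.5475, -0.2083, 0.0723]
orientation: [-3.098, -0.519, 0.0]
contact_force: [-1.4, -0.7, -0.0]
grip_width: 0.05
```

Emit:
jog_arm:
  commands:
    - [0.0009,0.0003,0,0,0.05]
    - [0.0009,0.0003,0,0,0.05]
    - [0.0009,0.0003,0,0,0.05]
    - [0,0,0,0,0.05]
    - [0,0,0,0,0.05]

```text
time_s: 15.0
tcp_pos: [0.5502, -0.2074, 0.0723]
orientation: [3.098, 0.519, 0.0]
contact_force: [0.1, 0.5, 0.3]
grip_width: 0.0499
```

```bash
python3 - <<'E'
from h import *
st();s=get("side");st()
crop(s,200,200,170,140,4,"p6")
E
```

```text
t 15.0 tcp [ 0.5502 -0.2074  0.0723] yaw 0.332 zax [ 2.e-04 -0.e+00 -1.e+00] F [0.15 0.49 0.28] w 0.0499
t 15.05 tcp [ 0.5503 -0.2074  0.0723] yaw 0.332 zax [ 3.e-04 -1.e-04 -1.e+00] F [-0.21  0.04  0.46] w 0.0499
```

View pics/p6.png

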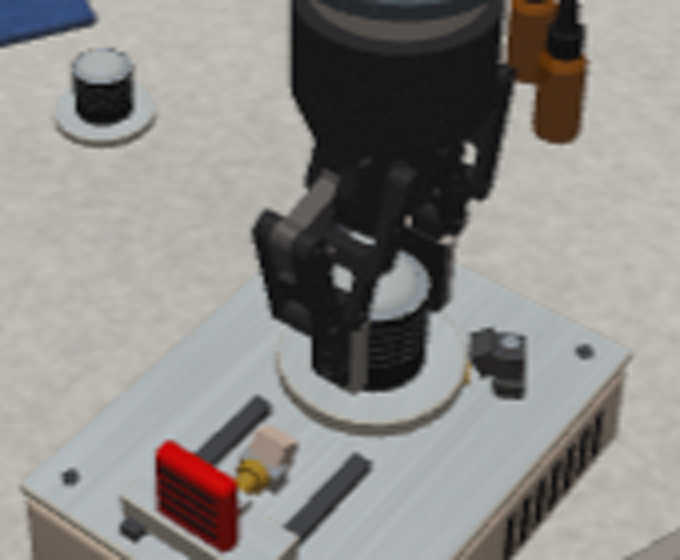

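Emit:
jog_arm:
  commands:
    - [0.0005,0.0002,0,0,0.05]
    - [0.0005,0.0002,0,0,0.05]
    - [0.0005,0.0002,0,0,0.05]
    - [0,0,0,0,0.05]
    - [0,0,0,0,0.05]

```text
time_s: 15.68
tcp_pos: [0.5515, -0.207, 0.0723]
orientation: [3.098, 0.519, -0.0]
contact_force: [-3.4, -2.1, 1.4]
grip_width: 0.0501
```

Emit:
jog_arm:
  commands:
    - [0.0005,0.0001,0,0,0.05]
    - [0,0,0,0,0.05]
    - [0.0005,0.0002,0,0,0.05]
    - [0,0,0,0,0.05]
    - [0,0,0,0,0.05]

```text
time_s: 16.3
tcp_pos: [0.5525, -0.2068, 0.0723]
orientation: [3.098, 0.519, -0.0]
contact_force: [-4.0, -4.0, 2.2]
grip_width: 0.0504
```

```bash
python3 - <<'E'
from h import *
st();s=get("side");st()
t=get("top")
crop(s,200,200,170,140,4,"p7");crop(t,320,185,130,140,4,"p8")
E
```

```text
t 16.3 tcp [ 0.5525 -0.2068  0.0723] yaw 0.3322 zax [-2.e-04 -4.e-04 -1.e+00] F [-3.96 -3.99  2.21] w 0.0504
t 16.35 tcp [ 0.5525 -0.2068  0.0723] yaw 0.3322 zax [-2.e-04 -4.e-04 -1.e+00] F [-4.56 -4.95  2.88] w 0.0498
```

View pics/p7.png

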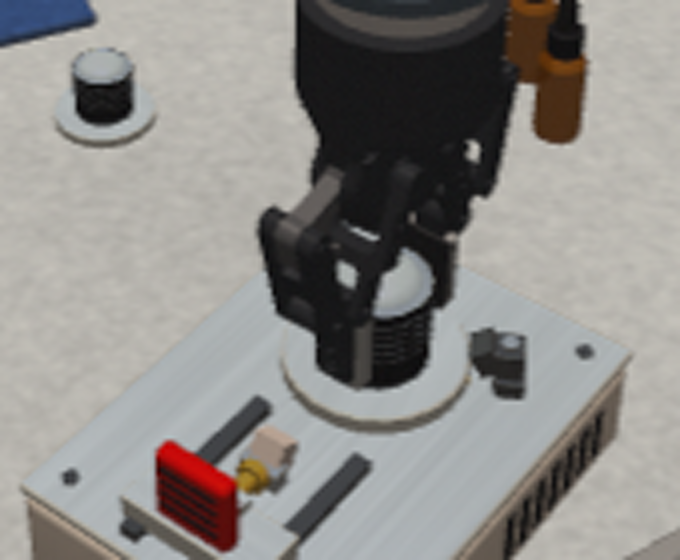

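View pics/p8.png

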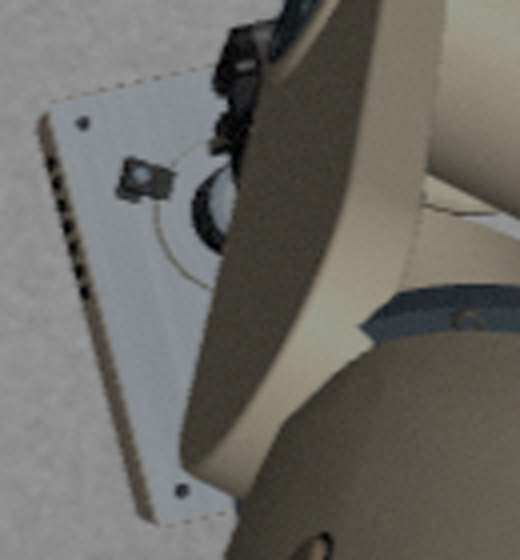

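Emit:
jog_arm:
  commands:
    - [0.0002,-0.0005,0,0,0.05]
    - [0,0,0,0,0.05]
    - [0,0,0,0,0.05]
    - [0,0,0,0,0.05]
    - [0,0,0,0,0.05]

```text
time_s: 17.02
tcp_pos: [0.5528, -0.2071, 0.0723]
orientation: [3.098, 0.519, 0.0]
contact_force: [-2.8, -4.2, 2.0]
grip_width: 0.0501
```

Emit:
jog_arm:
  commands:
    - [0.0002,-0.0005,0,0,0.05]
    - [0,0,0,0,0.05]
    - [0.0002,-0.0005,0,0,0.05]
    - [0,0,0,0,0.05]
    - [0,0,0,0,0.05]

```text
time_s: 17.65
tcp_pos: [0.5535, -0.2078, 0.0722]
orientation: [-3.098, -0.519, -0.001]
contact_force: [-0.8, 0.1, 0.1]
grip_width: 0.0501
```

Emit:
jog_arm:
  commands:
    - [0.0005,0.0002,0,0,0.05]
    - [0,0,0,0,0.05]
    - [0.0005,0.0002,0,0,0.05]
    - [0,0,0,0,0.05]
    - [0,0,0,0,0.05]

```text
time_s: 18.27
tcp_pos: [0.5542, -0.2077, 0.0723]
orientation: [3.098, 0.519, -0.0]
contact_force: [-1.2, -2.3, 0.6]
grip_width: 0.05
```

Emit:
jog_arm:
  commands:
    - [0.0003,0.0001,0,0,0.05]
    - [0,0,0,0,0.05]
    - [0,0,0,0,0.05]
    - [0,0,0,0,0.05]
    - [0,0,0,0,0.05]

```text
time_s: 18.9
tcp_pos: [0.5545, -0.2076, 0.0723]
orientation: [3.098, 0.519, -0.0]
contact_force: [-3.0, -2.8, 1.5]
grip_width: 0.0503
```

Emit:
jog_arm:
  commands:
    - [0.0001,-0.0003,0,0,0.05]
    - [0,0,0,0,0.05]
    - [0.0003,0.0001,0,0,0.05]
    - [0,0,0,0,0.05]
    - [0,0,0,0,0.05]

```text
time_s: 19.52
tcp_pos: [0.5549, -0.2077, 0.0723]
orientation: [3.098, 0.519, -0.0]
contact_force: [-2.2, -3.8, 1.3]
grip_width: 0.0499
```

```bash
python3 - <<'E'
from h import *
for i in range(4): st();s=get("side")
t=get("top")
crop(s,250,230,120,90,6,"p9");crop(t,340,205,100,90,6,"p10")
E
```

```text
t 19.52 tcp [ 0.5549 -0.2077  0.0723] yaw 0.3321 zax [-0. -0. -1.] F [-2.17 -3.76  1.28] w 0.0499
t 19.57 tcp [ 0.5549 -0.2077  0.0723] yaw 0.332 zax [-0. -0. -1.] F [-2.93 -3.42  0.21] w 0.0501
t 19.62 tcp [ 0.555  -0.2077  0.0723] yaw 0.332 zax [ 1.e-04 -0.e+00 -1.e+00] F [-3.09 -3.96  1.14] w 0.0502
t 19.68 tcp [ 0.555  -0.2077  0.0723] yaw 0.332 zax [ 1.e-04 -1.e-04 -1.e+00] F [-2.22 -3.19  1.22] w 0.0502
```

View pics/p9.png

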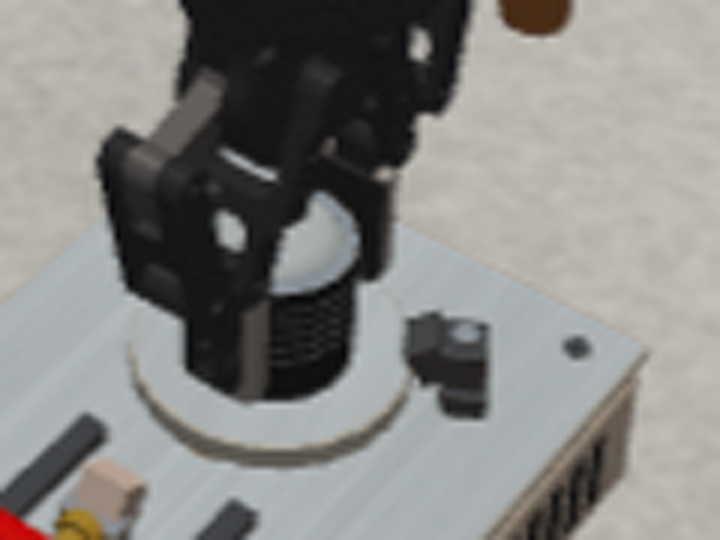

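View pics/p10.png

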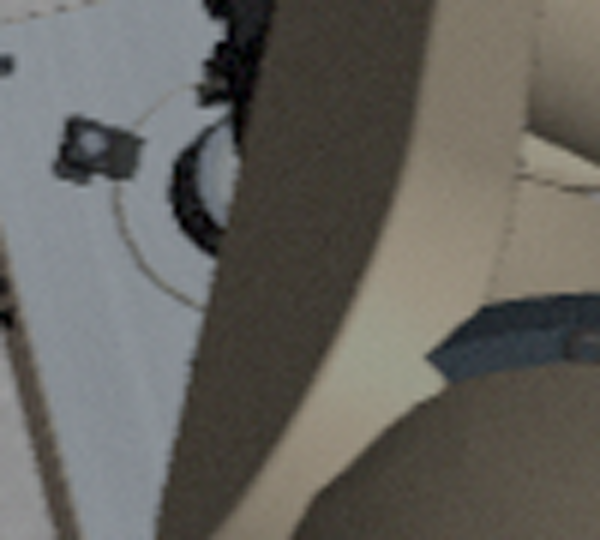

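```bash
cat > ov2.py <<'E'
from h import *
import sys
cx,cy=map(float,sys.argv[1:3]);nm=sys.argv[3]
th=np.linspace(0,2*np.pi,200)
for n,(x,y,w,h) in(("side",(250,230,120,90)),("top",(340,205,100,90))):
    d=get(n);im=cv2.resize(d["img"][y:y+h,x:x+w,::-1],None,fx=7 if n=="side" else 6,fy=7 if n=="side" else 6,interpolation=cv2.INTER_CUBIC)
    k=7 if n=="side" else 6
    for z,r in((.069,.038),(.061,.038),(.107,.022)):
        p=(proj(d,np.c_[cx+r*np.cos(th),cy+r*np.sin(th),0*th+z])-[x,y]+.5)*k-.5
        cv2.polylines(im,[np.round(p).astype(int)],False,(0,255,0),1)
    cv2.imwrite(f"pics/{nm}_{n}.png",im[:600,:800])
E
python3 ov2.py .551 -.2073 q1
```

```text
(no output)
```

View pics/q1_side.png

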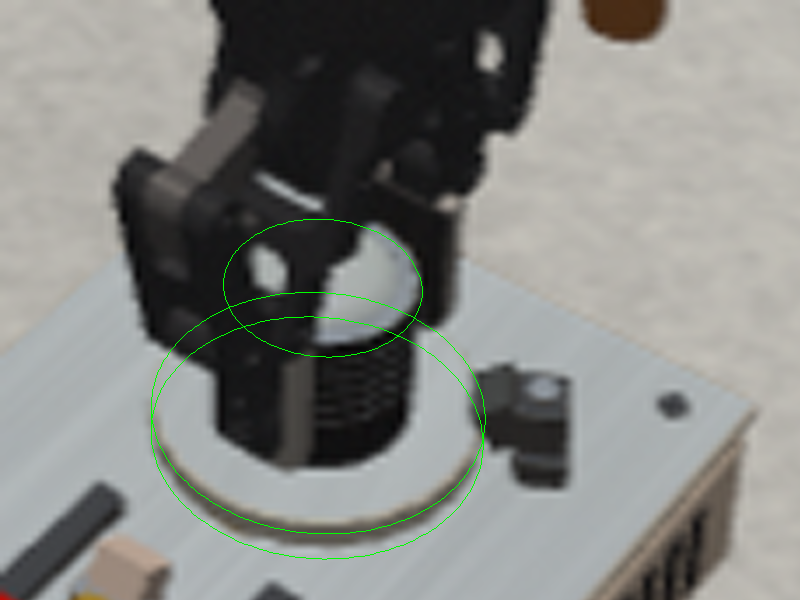

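View pics/q1_top.png

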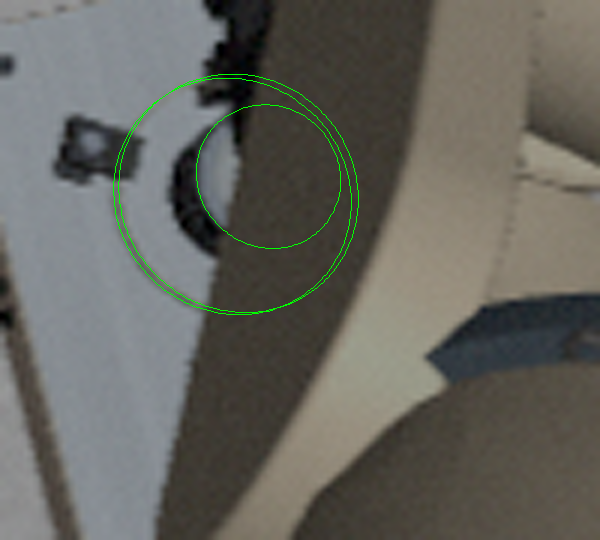

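Emit:
jog_arm:
  commands:
    - [0.0002,-0.0005,0,0,0.05]
    - [0,0,0,0,0.05]
    - [0.0004,0.0001,0,0,0.05]
    - [0,0,0,0,0.05]
    - [0,0,0,0,0.05]

```text
time_s: 20.5
tcp_pos: [0.5555, -0.2081, 0.0723]
orientation: [3.098, 0.519, 0.0]
contact_force: [-2.1, -2.5, 0.8]
grip_width: 0.0503
```

Emit:
jog_arm:
  commands:
    - [0.0005,0.0002,0,0,0.05]
    - [0,0,0,0,0.05]
    - [0.0003,0.0001,0,0,0.05]
    - [0,0,0,0,0.05]
    - [0,0,0,0,0.05]

```text
time_s: 21.12
tcp_pos: [0.556, -0.208, 0.0723]
orientation: [3.098, 0.519, -0.001]
contact_force: [-3.4, -3.5, 2.6]
grip_width: 0.05
```

Emit:
jog_arm:
  commands:
    - [0.0005,0.0001,0,0,0.05]
    - [0,0,0,0,0.05]
    - [0.0003,0.0001,0,0,0.05]
    - [0,0,0,0,0.05]
    - [0,0,0,0,0.05]

```text
time_s: 21.75
tcp_pos: [0.5563, -0.2079, 0.0723]
orientation: [-3.098, -0.52, 0.002]
contact_force: [-5.9, -5.2, 3.5]
grip_width: 0.0499
```

```bash
python3 - <<'E'
from h import *
for i in range(3): st();s=get("side")
E
python3 ov2.py .551 -.2073 q2
```

```text
t 21.75 tcp [ 0.5563 -0.2079  0.0723] yaw 0.3323 zax [-1.5e-03 -2.0e-04 -1.0e+00] F [-5.87 -5.17  3.48] w 0.0499
t 21.8 tcp [ 0.5563 -0.2079  0.0723] yaw 0.3322 zax [-1.5e-03 -2.0e-04 -1.0e+00] F [-6.01 -5.18  2.98] w 0.05
t 21.85 tcp [ 0.5563 -0.2079  0.0723] yaw 0.3322 zax [-1.5e-03 -2.0e-04 -1.0e+00] F [-6.57 -4.96  2.83] w 0.0501
```

View pics/q2_side.png

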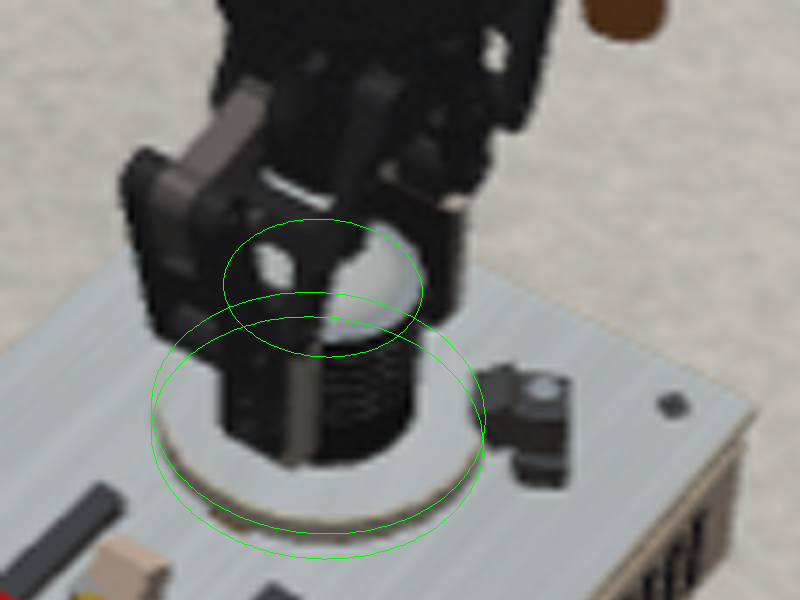

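View pics/q2_top.png

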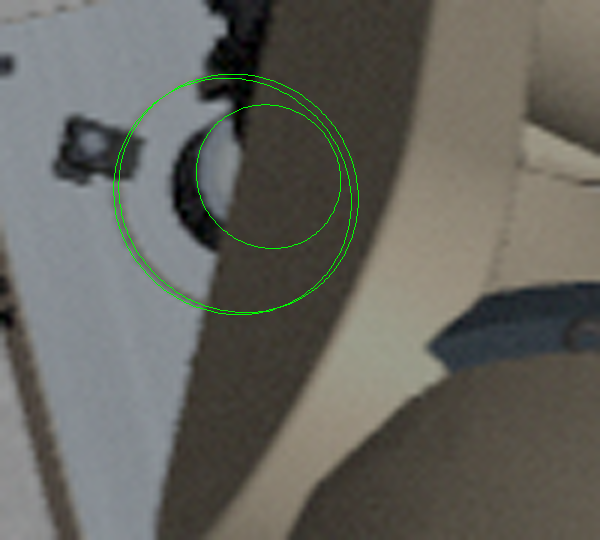

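Emit:
jog_arm:
  commands:
    - [-0.0014,-0.0005,0,0,0.05]
    - [-0.0014,-0.0005,0,0,0.05]
    - [0,0,0,0,0.055]
    - [0,0,0,0,0.065]
    - [0,0,0,0,0.065]

```text
time_s: 22.62
tcp_pos: [0.5545, -0.2085, 0.0723]
orientation: [3.098, 0.519, 0.0]
contact_force: [-1.7, -0.1, -0.5]
grip_width: 0.0649
```

Emit:
jog_arm:
  commands:
    - [0,0,0.01,0,0.065]
    - [0,0,0.03,0,0.065]
    - [0,0,0.04,0,0.065]
    - [0,0,0.04,0,0.065]
    - [0,0,0.02,0,0.065]

```text
time_s: 23.25
tcp_pos: [0.5553, -0.2089, 0.2156]
orientation: [3.097, 0.519, 0.005]
contact_force: [-0.2, -0.1, -0.1]
grip_width: 0.0651
```

```bash
python3 - <<'E'
from h import *
st();s=get("side");t=get("top")
crop(s,200,245,170,135,4,"r1");crop(t,320,185,130,140,4,"r2")
E
```

```text
t 23.25 tcp [ 0.5553 -0.2089  0.2156] yaw 0.332 zax [ 0.0035 -0.0013 -1.    ] F [-0.23 -0.07 -0.09] w 0.0651
```

View pics/r1.png

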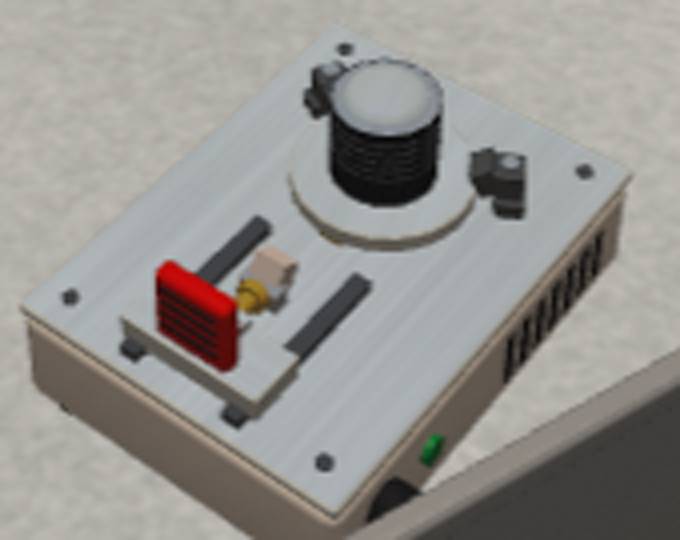

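View pics/r2.png

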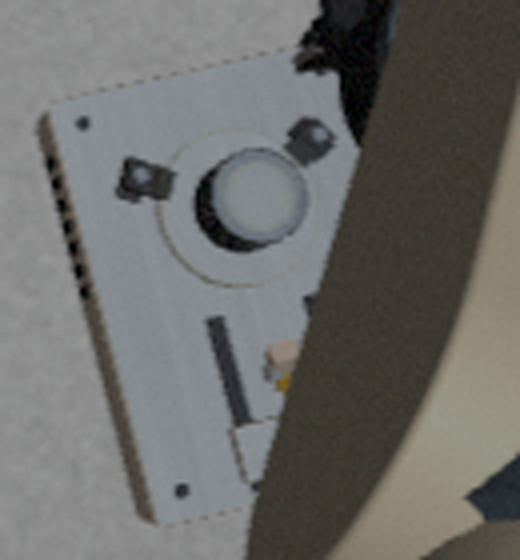

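```bash
python3 - <<'E'
from h import *
s=get("side");t=get("top")
f=lambda x,y,a,b:((x+.5)/4-.5+a,(y+.5)/4-.5+b)
u=np.array([np.cos(.334),np.sin(.334)]);n=np.array([-u[1],u[0]]);c=np.array([.551,-.2073])
def rel(P,z=None):
    d=P[:2]-c;return np.round([d@u*1000,d@n*1000],1),np.round(P,4)
for (x,y,z) in((157,290,.098),(157,335,.070),(236,370,.070),(238,310,.104),(157,268,.104)):
    print("tab side",rel(ray(s,*f(x,y,200,245),z)))
for (x,y,z) in((278,462,.104),(366,448,.104),(280,450,.104)):
    print("tab top",rel(ray(t,*f(x,y,320,185),z)))
print("glass rim side",rel(ray(s,*f(386,97,200,245),.107)),"top",rel(ray(t,*f(259,196,320,185),.107)))
print("flange top", rel(ray(s,*f(383,186,200,245),.069)))
print(telemetry.read_state()["q"])
E
```

```text
tab side (array([-120.5,   13.6]), array([ 0.4327, -0.234 ,  0.098 ]))
tab side (array([-118.6,   16.5]), array([ 0.4335, -0.2306,  0.07  ]))
tab side (array([-113. ,  -16.1]), array([ 0.4495, -0.2596,  0.07  ]))
tab side (array([-113.7,  -18.1]), array([ 0.4496, -0.2616,  0.104 ]))
tab side (array([-116.6,   16.6]), array([ 0.4354, -0.2299,  0.104 ]))
tab top (array([-116. ,   23.1]), array([ 0.4339, -0.2235,  0.104 ]))
tab top (array([-118.7,  -16.9]), array([ 0.4444, -0.2622,  0.104 ]))
tab top (array([-111.1,   20.8]), array([ 0.4392, -0.2241,  0.104 ]))
glass rim side (array([3.3, 1.4]), array([ 0.5537, -0.2049,  0.107 ])) top (array([ 0.4, -0.3]), array([ 0.5515, -0.2074,  0.107 ]))
flange top (array([-5.4, -4.8]), array([ 0.5475, -0.2136,  0.069 ]))
[-3.62493913e-01  3.20776231e-01  1.72484717e+00  2.17615736e-05
  1.09537909e+00 -6.94467840e-01]
```

Both pictures show the lens upright at the seat (overlay within about 1 mm), flange against both claws. Next I move behind the tab (back face ≈117 mm from the seat axis) with the fingers shut, turned 90° so their sides push.

Emit:
jog_arm:
  commands:
    - [-0.0137,-0.0044,0,-0.157,0.065]
    - [-0.0137,-0.0044,0,-0.157,0.03]
    - [-0.0137,-0.0044,0,-0.157,0]
    - [-0.0137,-0.0044,0,-0.157,0]
    - [-0.0137,-0.0044,0,-0.157,0]

```text
time_s: 24.08
tcp_pos: [0.4845, -0.2303, 0.2107]
orientation: [-3.059, 0.713, 0.004]
contact_force: [-1.0, -0.6, -0.8]
grip_width: 0.0
```

Emit:
jog_arm:
  commands:
    - [-0.0137,-0.0044,0,-0.157,0]
    - [-0.0137,-0.0044,0,-0.157,0]
    - [-0.0137,-0.0044,0,-0.157,0]
    - [-0.0137,-0.0044,0,-0.157,0]
    - [-0.0137,-0.0044,0,-0.157,0]

```text
time_s: 24.7
tcp_pos: [0.4161, -0.2522, 0.2108]
orientation: [2.554, -1.829, -0.004]
contact_force: [0.7, 0.6, -0.3]
grip_width: 0.0
```

Emit:
jog_arm:
  commands:
    - [0,0,-0.03,0,0]
    - [0,0,-0.03,0,0]
    - [0,0,-0.03,0,0]
    - [0,0,0,0,0]
    - [0,0,0,0,0]

```text
time_s: 25.32
tcp_pos: [0.4174, -0.2526, 0.1225]
orientation: [2.559, -1.823, -0.001]
contact_force: [0.8, 0.1, 0.0]
grip_width: 0.0002
```

```bash
python3 - <<'E'
from h import *
st();s=get("side");s=get("side");q=st()
u=np.array([np.cos(.334),np.sin(.334)]);n=np.array([-u[1],u[0]]);d=q["tcp_pos"][:2]-[.551,-.2073];print(d@u,d@n)
crop(s,190,215,170,140,4,"r3")
E
```

```text
t 25.32 tcp [ 0.4174 -0.2526  0.1225] yaw -1.238 zax [-4.e-04  3.e-04 -1.e+00] F [0.81 0.11 0.  ] w 0.0002
t 25.43 tcp [ 0.4179 -0.2529  0.1232] yaw -1.238 zax [ 1.2e-03 -7.0e-04 -1.0e+00] F [0.11 0.93 0.12] w 0.0002
-0.1407046207323461 0.0005176242764155577
```

View pics/r3.png

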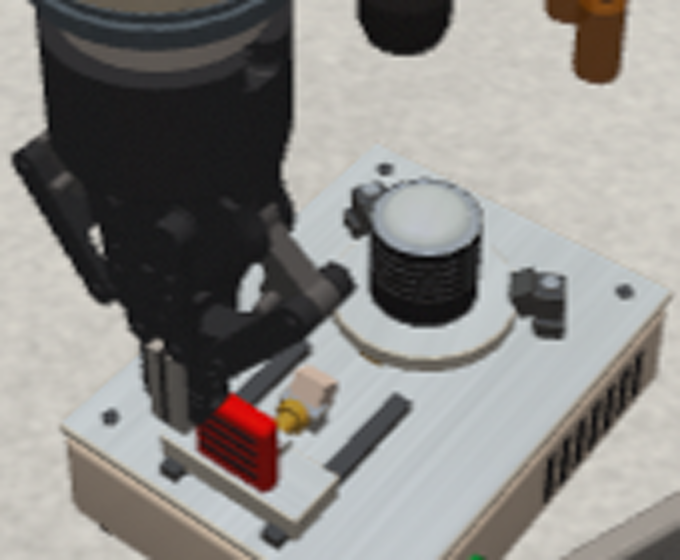

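Emit:
jog_arm:
  commands:
    - [0,0,-0.015,0,0]
    - [0,0,-0.015,0,0]
    - [0,0,-0.01,0,0]
    - [0,0,0,0,0]
    - [0,0,0,0,0]

```text
time_s: 26.05
tcp_pos: [0.4174, -0.2527, 0.0823]
orientation: [-2.559, 1.823, 0.0]
contact_force: [-0.7, -0.7, -0.0]
grip_width: 0.0001
```

Emit:
jog_arm:
  commands:
    - [0.0019,0.0007,0,0,0]
    - [0.0019,0.0007,0,0,0]
    - [0.0019,0.0007,0,0,0]
    - [0.0019,0.0007,0,0,0]
    - [0,0,0,0,0]

```text
time_s: 26.68
tcp_pos: [0.4251, -0.2497, 0.0823]
orientation: [-2.559, 1.823, -0.0]
contact_force: [0.9, 0.0, -0.6]
grip_width: -0.0001
```

Emit:
jog_arm:
  commands:
    - [0.0009,0.0003,0,0,0]
    - [0.0009,0.0003,0,0,0]
    - [0.0009,0.0003,0,0,0]
    - [0.0009,0.0003,0,0,0]
    - [0,0,0,0,0]

```text
time_s: 27.3
tcp_pos: [0.4272, -0.2489, 0.0822]
orientation: [2.558, -1.821, -0.003]
contact_force: [-7.1, -4.6, 3.4]
grip_width: 0.0
```

```bash
python3 - <<'E'
from h import *
st();s=get("side");s=get("side");q=st()
u=np.array([np.cos(.334),np.sin(.334)]);n=np.array([-u[1],u[0]]);d=q["tcp_pos"][:2]-[.551,-.2073];print(d@u,d@n)
crop(s,190,215,170,140,4,"r4")
E
```

```text
t 27.3 tcp [ 0.4272 -0.2489  0.0822] yaw -1.2375 zax [-2.4e-03 -2.0e-04 -1.0e+00] F [-7.14 -4.65  3.45] w 0.0
t 27.4 tcp [ 0.4272 -0.2489  0.0822] yaw -1.2375 zax [-2.4e-03 -2.0e-04 -1.0e+00] F [-7.13 -4.28  4.6 ] w -0.0002
-0.13059591935320383 0.0012816980715289665
```

View pics/r4.png

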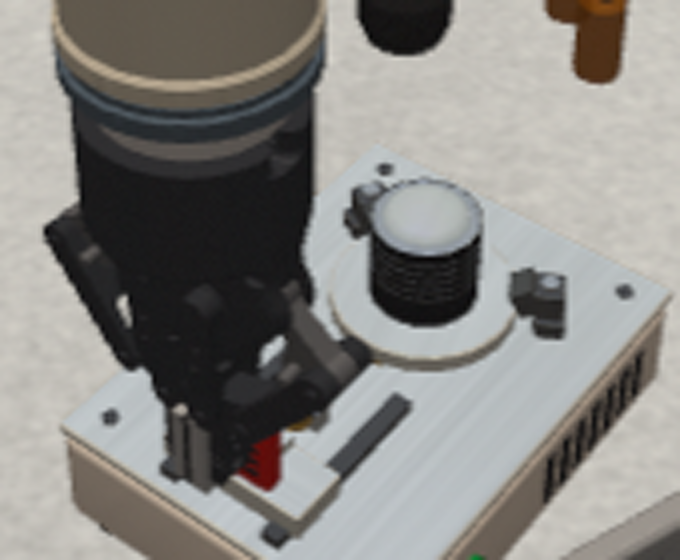

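Emit:
jog_arm:
  commands:
    - [0.0019,0.0006,0,0,0]
    - [0.0019,0.0007,0,0,0]
    - [0.0019,0.0006,0,0,0]
    - [0,0,0,0,0]
    - [0,0,0,0,0]

```text
time_s: 28.02
tcp_pos: [0.4329, -0.2469, 0.0822]
orientation: [2.558, -1.821, -0.003]
contact_force: [-7.7, -3.1, 4.6]
grip_width: -0.0007
```

Emit:
jog_arm:
  commands:
    - [0.0019,0.0006,0,0,0]
    - [0.0019,0.0007,0,0,0]
    - [0.0019,0.0006,0,0,0]
    - [0.0019,0.0007,0,0,0]
    - [0,0,0,0,0]

```text
time_s: 28.65
tcp_pos: [0.4405, -0.2442, 0.0822]
orientation: [2.558, -1.821, -0.003]
contact_force: [-6.7, -2.8, 5.3]
grip_width: 0.0002
```

```bash
cat >> h.py <<'E'
def uu():
    q=st();u=np.array([np.cos(.334),np.sin(.334)]);n=np.array([-u[1],u[0]]);d=q["tcp_pos"][:2]-[.551,-.2073];F=q["contact_force"][:2]
    print("u,n mm",np.round([d@u*1000,d@n*1000],2),"Fu,Fn",np.round([F@u,F@n],2))
E
python3 - <<'E'
from h import *
uu();get("side");uu();s=get("side");uu()
crop(s,190,215,170,140,4,"r5")
E
```

```text
t 28.65 tcp [ 0.4405 -0.2442  0.0822] yaw -1.2375 zax [-2.6e-03  1.0e-04 -1.0e+00] F [-6.67 -2.79  5.34] w 0.0002
u,n mm [-116.54    1.34] Fu,Fn [-7.21 -0.45]
t 28.7 tcp [ 0.4405 -0.2442  0.0822] yaw -1.2375 zax [-2.6e-03  1.0e-04 -1.0e+00] F [-7.06 -3.92  4.83] w 0.0002
u,n mm [-116.54    1.33] Fu,Fn [-7.96 -1.39]
t 28.75 tcp [ 0.4405 -0.2442  0.0822] yaw -1.2375 zax [-2.5e-03  1.0e-04 -1.0e+00] F [-7.27 -3.39  4.22] w 0.0003
u,n mm [-116.53    1.34] Fu,Fn [-7.98 -0.82]
```

View pics/r5.png

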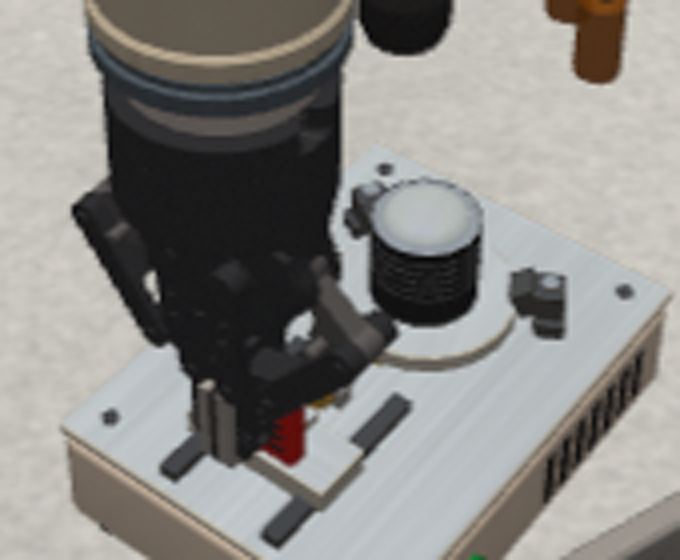

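Emit:
jog_arm:
  commands:
    - [0.0014,0.0005,0,0,0]
    - [0.0014,0.0005,0,0,0]
    - [0.0014,0.0005,0,0,0]
    - [0,0,0,0,0]
    - [0,0,0,0,0]

```text
time_s: 29.38
tcp_pos: [0.4446, -0.2428, 0.0822]
orientation: [2.558, -1.821, -0.003]
contact_force: [-6.8, -3.3, 5.1]
grip_width: -0.0001
```

Emit:
jog_arm:
  commands:
    - [0.0009,0.0003,0,0,0]
    - [0.0009,0.0003,0,0,0]
    - [0.0009,0.0003,0,0,0]
    - [0,0,0,0,0]
    - [0,0,0,0,0]

```text
time_s: 30.0
tcp_pos: [0.4472, -0.2419, 0.0822]
orientation: [2.558, -1.821, -0.004]
contact_force: [-8.0, -3.6, 7.1]
grip_width: -0.0001
```

```bash
python3 - <<'E'
from h import *
uu();get("side");uu();s=get("side");uu()
crop(s,190,215,170,140,4,"r6")
E
```

```text
t 30.0 tcp [ 0.4472 -0.2419  0.0822] yaw -1.2375 zax [-2.8e-03  1.0e-04 -1.0e+00] F [-8.04 -3.6   7.06] w -0.0001
u,n mm [-109.4     1.39] Fu,Fn [-8.77 -0.76]
t 30.05 tcp [ 0.4472 -0.2419  0.0822] yaw -1.2376 zax [-2.8e-03  1.0e-04 -1.0e+00] F [-7.05 -4.53  5.99] w -0.0001
u,n mm [-109.4     1.37] Fu,Fn [-8.15 -1.97]
t 30.1 tcp [ 0.4472 -0.2419  0.0822] yaw -1.2376 zax [-2.8e-03  1.0e-04 -1.0e+00] F [-7.12 -3.26  5.01] w -0.0004
u,n mm [-109.41    1.36] Fu,Fn [-7.79 -0.75]
```

View pics/r6.png

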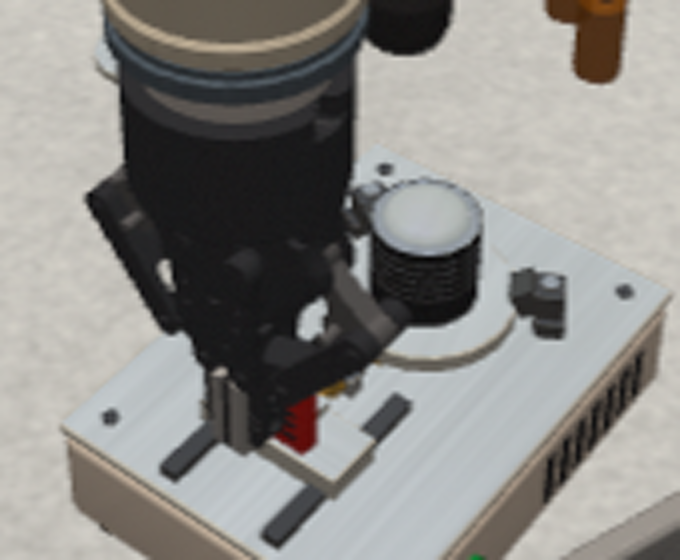

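Emit:
jog_arm:
  commands:
    - [0.0009,0.0003,0,0,0]
    - [0.0009,0.0003,0,0,0]
    - [0,0,0,0,0]
    - [0,0,0,0,0]
    - [0,0,0,0,0]

```text
time_s: 30.72
tcp_pos: [0.449, -0.2413, 0.0823]
orientation: [2.558, -1.821, -0.004]
contact_force: [-8.8, -3.7, 5.5]
grip_width: -0.0002
```

Emit:
jog_arm:
  commands:
    - [0.0009,0.0003,0,0,0]
    - [0.0005,0.0002,0,0,0]
    - [0,0,0,0,0]
    - [0,0,0,0,0]
    - [0,0,0,0,0]

```text
time_s: 31.35
tcp_pos: [0.4503, -0.2408, 0.0822]
orientation: [2.558, -1.821, -0.004]
contact_force: [-8.0, -2.1, 6.3]
grip_width: -0.0001
```

Emit:
jog_arm:
  commands:
    - [0.0009,0.0003,0,0,0]
    - [0.0005,0.0002,0,0,0]
    - [0,0,0,0,0]
    - [0,0,0,0,0]
    - [0,0,0,0,0]

```text
time_s: 31.98
tcp_pos: [0.4517, -0.2403, 0.0822]
orientation: [2.558, -1.821, -0.004]
contact_force: [-7.6, -3.8, 5.1]
grip_width: -0.0001
```

Emit:
jog_arm:
  commands:
    - [0.0009,0.0003,0,0,0]
    - [0,0,0,0,0]
    - [0,0,0,0,0]
    - [0.0005,0.0002,0,0,0]
    - [0,0,0,0,0]

```text
time_s: 32.6
tcp_pos: [0.4531, -0.2398, 0.0822]
orientation: [2.558, -1.821, -0.004]
contact_force: [-7.9, -3.4, 6.2]
grip_width: 0.0003
```

```bash
python3 - <<'E'
from h import *
uu();get("side");uu();s=get("side");uu();t=get("top")
crop(s,190,215,170,140,4,"r7");crop(t,320,185,130,140,4,"r8")
E
```

```text
t 32.6 tcp [ 0.4531 -0.2398  0.0822] yaw -1.2375 zax [-3.e-03  1.e-04 -1.e+00] F [-7.87 -3.38  6.23] w 0.0003
u,n mm [-103.12    1.41] Fu,Fn [-8.54 -0.61]
t 32.65 tcp [ 0.4531 -0.2398  0.0822] yaw -1.2375 zax [-3.e-03  1.e-04 -1.e+00] F [-7.63 -3.7   5.73] w -0.0
u,n mm [-103.12    1.42] Fu,Fn [-8.42 -0.99]
t 32.7 tcp [ 0.4531 -0.2398  0.0822] yaw -1.2376 zax [-3.e-03  1.e-04 -1.e+00] F [-7.99 -3.15  5.84] w -0.0001
u,n mm [-103.15    1.41] Fu,Fn [-8.58 -0.36]
```

View pics/r7.png

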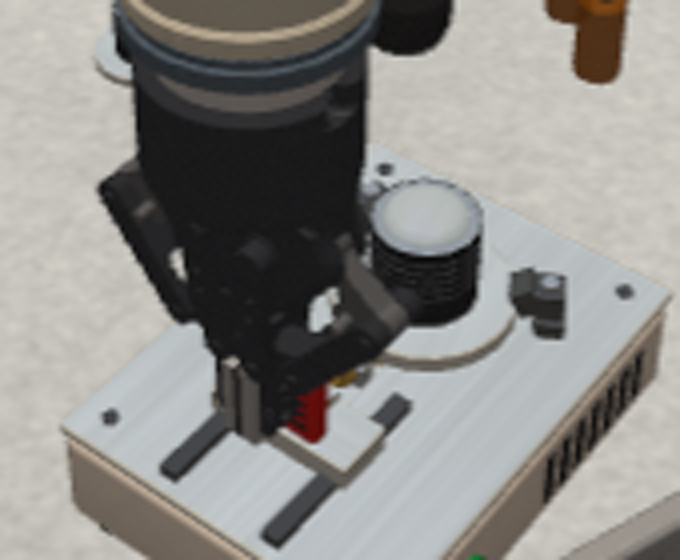

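View pics/r8.png

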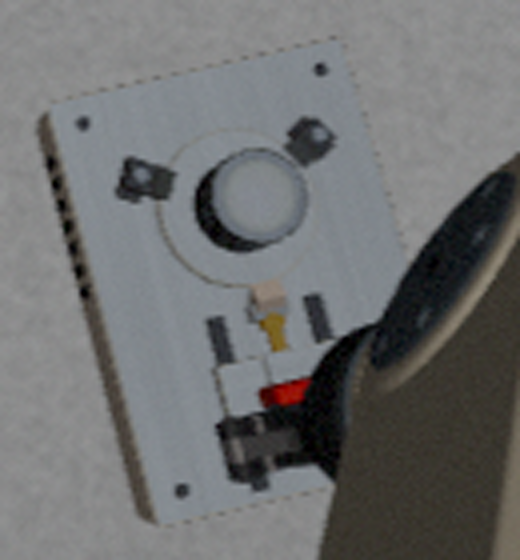

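The top view shows the shoe (267,292) almost at the flange edge. From here I go in finer steps.

Emit:
jog_arm:
  commands:
    - [0.0005,0.0002,0,0,0]
    - [0,0,0,0,0]
    - [0.0005,0.0001,0,0,0]
    - [0,0,0,0,0]
    - [0,0,0,0,0]

```text
time_s: 33.38
tcp_pos: [0.4541, -0.2394, 0.0822]
orientation: [2.558, -1.821, -0.004]
contact_force: [-8.1, -3.5, 5.5]
grip_width: 0.0003
```

Emit:
jog_arm:
  commands:
    - [0.0005,0.0002,0,0,0]
    - [0,0,0,0,0]
    - [0.0005,0.0001,0,0,0]
    - [0,0,0,0,0]
    - [0,0,0,0,0]

```text
time_s: 34.0
tcp_pos: [0.455, -0.2391, 0.0822]
orientation: [2.558, -1.821, -0.004]
contact_force: [-8.4, -3.8, 5.5]
grip_width: -0.0001
```

Emit:
jog_arm:
  commands:
    - [0.0005,0.0002,0,0,0]
    - [0,0,0,0,0]
    - [0.0005,0.0001,0,0,0]
    - [0,0,0,0,0]
    - [0,0,0,0,0]

```text
time_s: 34.62
tcp_pos: [0.4559, -0.2388, 0.0822]
orientation: [2.558, -1.821, -0.005]
contact_force: [-8.5, -3.7, 6.6]
grip_width: -0.0004
```

```bash
python3 - <<'E'
from h import *
for i in range(5): uu();t=get("top")
crop(t,340,205,90,90,6,"r9")
E
```

```text
t 34.62 tcp [ 0.4559 -0.2388  0.0822] yaw -1.2375 zax [-3.4e-03  3.0e-04 -1.0e+00] F [-8.54 -3.73  6.57] w -0.0004
u,n mm [-100.14    1.42] Fu,Fn [-9.29 -0.72]
t 34.67 tcp [ 0.4559 -0.2388  0.0822] yaw -1.2375 zax [-3.3e-03  2.0e-04 -1.0e+00] F [-9.21 -3.21  6.7 ] w -0.0002
u,n mm [-100.18    1.43] Fu,Fn [-9.75 -0.01]
t 34.73 tcp [ 0.4559 -0.2388  0.0822] yaw -1.2376 zax [-3.3e-03  2.0e-04 -1.0e+00] F [-7.91 -3.76  5.78] w -0.0001
u,n mm [-100.16    1.4 ] Fu,Fn [-8.7  -0.96]
t 34.77 tcp [ 0.4559 -0.2388  0.0822] yaw -1.2375 zax [-3.4e-03  2.0e-04 -1.0e+00] F [-9.06 -3.32  6.71] w 0.0001
u,n mm [-100.17    1.42] Fu,Fn [-9.65 -0.16]
t 34.83 tcp [ 0.4559 -0.2388  0.0822] yaw -1.2376 zax [-3.3e-03  2.0e-04 -1.0e+00] F [-8.52 -3.16  7.44] w -0.0
u,n mm [-100.16    1.42] Fu,Fn [-9.09 -0.19]
```

View pics/r9.png

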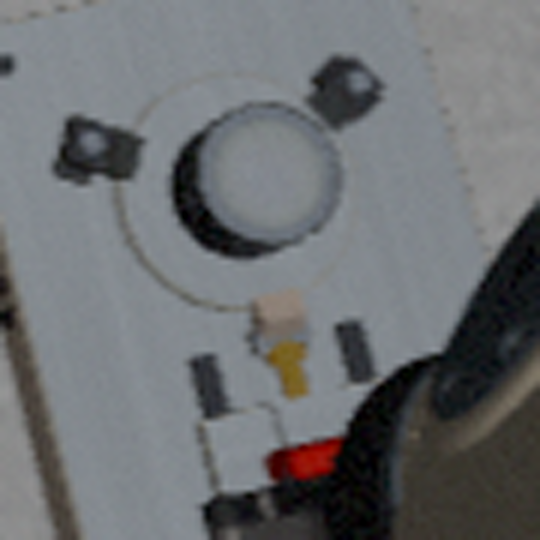

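Emit:
jog_arm:
  commands:
    - [0.0005,0.0002,0,0,0]
    - [0,0,0,0,0]
    - [0,0,0,0,0]
    - [0,0,0,0,0]
    - [0,0,0,0,0]

```text
time_s: 35.5
tcp_pos: [0.4562, -0.2387, 0.0822]
orientation: [2.558, -1.821, -0.005]
contact_force: [-8.9, -3.8, 7.0]
grip_width: 0.0003
```

```bash
cat > av.py <<'E'
from h import *
u=np.array([np.cos(.334),np.sin(.334)]);P=[];F=[];Z=[]
for i in range(6):
    q=telemetry.read_state();P.append((q["tcp_pos"][:2]-[.551,-.2073])@u*1000);F.append(q["contact_force"][:2]@u);Z.append(q["contact_force"][2]);get("top")
print(q["time_s"],"u",np.mean(P),"Fu",np.mean(F),"+-",np.std(F)/6**.5,"Fz",np.mean(Z))
E
python3 av.py
```

```text
35.75 u -99.82505326689092 Fu -10.190795916080882 +- 0.21100736078198123 Fz 7.163183719016877
```

Emit:
jog_arm:
  commands:
    - [0.0005,0.0002,0,0,0]
    - [0,0,0,0,0]
    - [0,0,0,0,0]
    - [0,0,0,0,0]
    - [0,0,0,0,0]

```text
time_s: 36.42
tcp_pos: [0.4565, -0.2386, 0.0822]
orientation: [2.557, -1.821, -0.005]
contact_force: [-11.1, -4.0, 7.6]
grip_width: -0.0001
```

```bash
python3 av.py
```

```text
36.675 u -99.48291052128519 Fu -11.375260778673777 +- 0.09631456613240386 Fz 8.144884110047016
```

Emit:
jog_arm:
  commands:
    - [0.0005,0.0001,0,0,0]
    - [0,0,0,0,0]
    - [0,0,0,0,0]
    - [0,0,0,0,0]
    - [0,0,0,0,0]

```text
time_s: 37.35
tcp_pos: [0.4568, -0.2384, 0.0822]
orientation: [2.557, -1.821, -0.006]
contact_force: [-11.4, -5.2, 9.1]
grip_width: -0.0003
```

```bash
python3 av.py
```

```text
37.6 u -99.19172221252722 Fu -12.381488313985521 +- 0.14282033820217663 Fz 8.68467356136977
```

Emit:
jog_arm:
  commands:
    - [0.0005,0.0002,0,0,0]
    - [0,0,0,0,0]
    - [0,0,0,0,0]
    - [0,0,0,0,0]
    - [0,0,0,0,0]

```text
time_s: 38.28
tcp_pos: [0.4572, -0.2383, 0.0822]
orientation: [2.557, -1.82, -0.006]
contact_force: [-12.4, -6.8, 9.7]
grip_width: 0.0002
```

```bash
python3 av.py
```

```text
38.525 u -98.83117854087571 Fu -13.55466113785649 +- 0.09639796221572662 Fz 9.435940416072453
```

Emit:
jog_arm:
  commands:
    - [0.0005,0.0001,0,0,0]
    - [0,0,0,0,0]
    - [0.0003,0.0001,0,0,0]
    - [0,0,0,0,0]
    - [0,0,0,0,0]

```text
time_s: 39.2
tcp_pos: [0.4576, -0.2382, 0.0822]
orientation: [2.557, -1.82, -0.007]
contact_force: [-15.4, -6.4, 10.4]
grip_width: -0.0002
```

```bash
python3 av.py; python3 ov2.py .551 -.2073 q3
```

```text
39.45 u -98.37702957691353 Fu -15.692933261857933 +- 0.19739649868908574 Fz 10.852143123232409
```

View pics/q3_side.png

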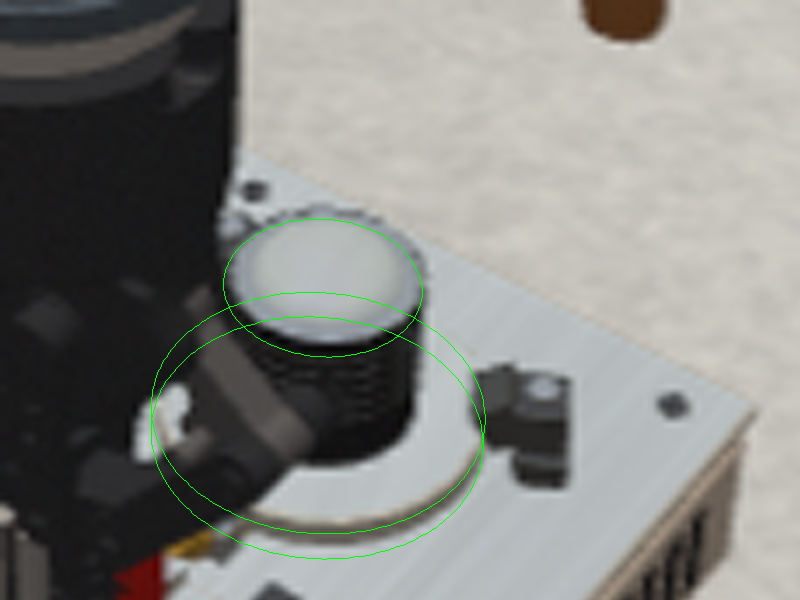

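View pics/q3_top.png

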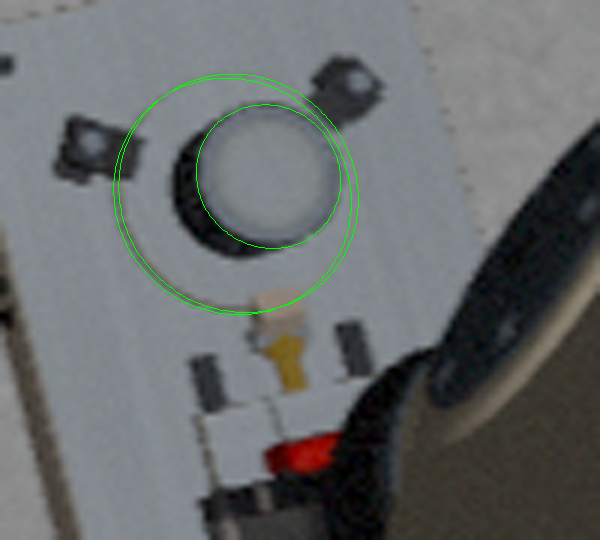

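Spring force ≈7 N (15.7 N measured, less 8.5 N slide friction). I back off to look at the lens unobstructed.

Emit:
jog_arm:
  commands:
    - [-0.0047,-0.0016,0,0,0]
    - [-0.0095,-0.0033,0,0,0]
    - [-0.0095,-0.0033,0.02,0,0]
    - [-0.0095,-0.0033,0.05,0,0]
    - [0,0,0.06,0,0]

```text
time_s: 40.22
tcp_pos: [0.4257, -0.249, 0.2127]
orientation: [2.558, -1.823, -0.004]
contact_force: [1.9, -1.0, 0.6]
grip_width: 0.0003
```

Emit:
jog_arm:
  commands:
    - [-0.03,0.03,0.03,0,0]
    - [-0.02,0.06,0,0,0]
    - [-0.02,0.06,0,0,0]
    - [-0.02,0.06,0,0,0]
    - [0,0,0,0,0]

```text
time_s: 40.85
tcp_pos: [0.3363, -0.0384, 0.2421]
orientation: [-2.563, 1.815, 0.001]
contact_force: [1.6, -0.1, -0.5]
grip_width: -0.0
```

```bash
python3 ov2.py .551 -.2073 q4; python3 - <<'E'
from h import *
st();s=get("side");t=get("top")
crop(s,250,235,120,85,6,"f1");crop(t,330,185,115,120,5,"f2")
E
```

```text
t 40.95 tcp [ 0.3382 -0.0411  0.2425] yaw -1.2355 zax [ 1.3e-03 -4.0e-04 -1.0e+00] F [ 0.53 -0.16 -0.41] w 0.0001
```

View pics/q4_side.png

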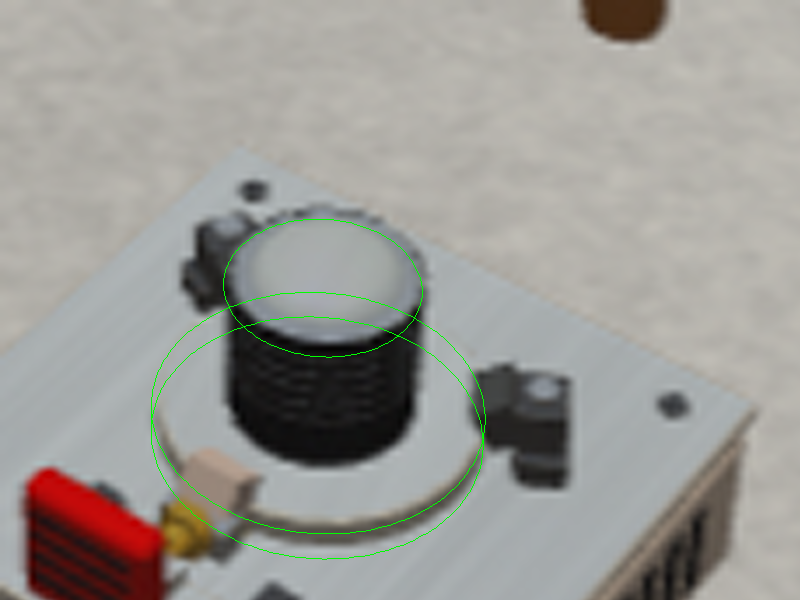

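View pics/f1.png

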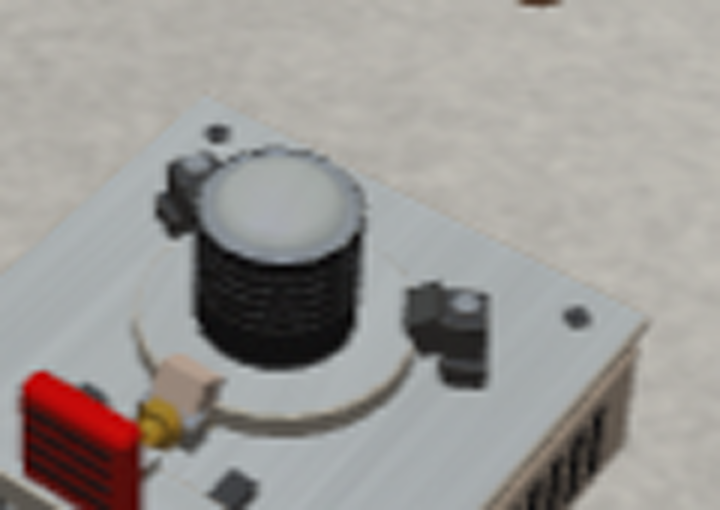

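View pics/q4_top.png

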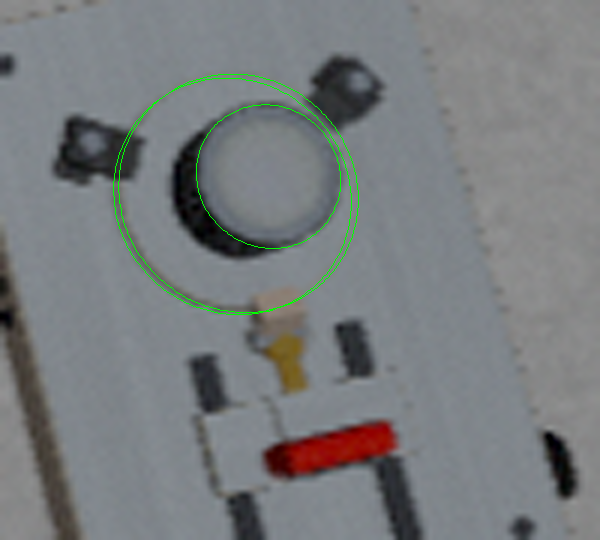

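```bash
cat > fit.py <<'E'
from h import *
from scipy.optimize import minimize
s=get("side");t=get("top")
# edge-gradient fit of circles: maximise mean |gradient| along normals
G={}
for k,d in(("s",s),("t",t)):
    g=cv2.GaussianBlur(cv2.cvtColor(d["img"],cv2.COLOR_RGB2GRAY).astype(np.float32),(0,0),0.7)
    G[k]=(d,g)
th=np.linspace(0,2*np.pi,240,endpoint=False)
def circ(c,z,r,a=th):return np.c_[c[0]+r*np.cos(a),c[1]+r*np.sin(a),0*a+z]
def samp(g,p):return cv2.remap(g,p[:,0].astype(np.float32)[None],p[:,1].astype(np.float32)[None],cv2.INTER_LINEAR)[0]
# barrel rim bottom visible edge: inside bright (glass rim)/outside dark on near side
def score(k,c,z,r,a,dr=.0012):
    d,g=G[k]
    return np.mean(samp(g,proj(d,circ(c,z,r-dr,a)))-samp(g,proj(d,circ(c,z,r+dr,a))))
u=np.array([np.cos(.334),np.sin(.334)])
import sys
x0,y0,z0=map(float,sys.argv[1:4])
def near(k,w):  # near-side angles toward camera
    d=G[k][0];T=np.array(d["cam_to_world"]);b=np.arctan2(T[1,3]-y0,T[0,3]-x0);return b+np.linspace(-w,w,120)
for k in "st":
    best=[]
    for dz in np.arange(-4,4.1,.5)/1000:
        for dx in np.arange(-4,4.1,.5)/1000:
            pass
    a=near(k,1.3)
    # 2D search of centre with z fixed
    r=[(score(k,(x0+dx,y0+dy),z0+.046,.022,a),dx*1e3,dy*1e3) for dx in np.arange(-.006,.0061,.0005) for dy in np.arange(-.006,.0061,.0005)]
    print(k,"rim z=46",np.round(max(r),2))
E
python3 fit.py .551 -.2073 .061
python3 - <<'E'
from h import *
s=get("side");t=get("top")
b=np.array([.551,-.2073,.107])
for n,d in(("s",s),("t",t)):
    for e in np.eye(3)*.001: print(n,e,proj(d,b+e)[0]-proj(d,b)[0])
E
```

```text
s rim z=46 [54.97  3.    3.5 ]
t rim z=46 [30.91  1.5  -0.5 ]
s [0.001 0.    0.   ] [ 0.52352605 -0.24159005]
s [0.    0.001 0.   ] [-0.37631502 -0.376224  ]
s [0.    0.    0.001] [ 0.01977648 -0.47181502]
t [0.001 0.    0.   ] [ 0.03168852 -0.54038911]
t [0.    0.001 0.   ] [-0.54613022 -0.06206591]
t [0.    0.    0.001] [ 0.13778018 -0.0729657 ]
```

```bash
cat > fit2.py <<'E'
from h import *
from scipy.optimize import minimize
cal={k:get(k) for k in("side","top")}
def load(side,top,live=False):
    out=[]
    for n,f in(("side",side),("top",top)):
        im=cal[n]["img"] if live else cv2.imread(f)[:,:,::-1]
        g=cv2.GaussianBlur(cv2.cvtColor(np.ascontiguousarray(im),cv2.COLOR_RGB2GRAY).astype(np.float32),(0,0),0.7);out.append((cal[n],g))
    return out
def samp(g,p):return cv2.remap(g,p[:,0].astype(np.float32)[None],p[:,1].astype(np.float32)[None],cv2.INTER_LINEAR)[0]
def fit(V,p0,h=.046,r=.022,w=1.3,sel=(0,1)):
    def cost(p):
        c=0
        for i in sel:
            d,g=V[i];T=np.array(d["cam_to_world"]);b=np.arctan2(T[1,3]-p0[1],T[0,3]-p0[0])
            a=b+np.linspace(-w,w,150);P=p0+p/1000
            f=lambda rr:samp(g,proj(d,np.c_[P[0]+rr*np.cos(a),P[1]+rr*np.sin(a),0*a+P[2]+h]))
            c-=np.mean(f(r-.0012)-f(r+.0012))/(55 if i==0 else 31)
        return c
    best=min((cost(np.array([x,y,z])),x,y,z) for x in np.arange(-3,3.1,1) for y in np.arange(-3,3.1,1) for z in np.arange(-4,5.1,1))
    m=minimize(cost,best[1:],method="Nelder-Mead",options=dict(xatol=.02,fatol=1e-4))
    return np.round(m.x,2),round(m.fun,3)
if __name__=="__main__":
    print("rest",fit(load("pics/side0.png","pics/top0.png"),np.array([.5517,.1878,.008])))
    print("now",fit(load(0,0,True),np.array([.551,-.2073,.061])))
E
python3 fit2.py
```

```text
rest (array([0.  , 1.58, 2.37]), np.float64(-1.533))
now (array([0.59, 0.  , 4.02]), np.float64(-1.98))
```

```bash
python3 - <<'E'
from fit2 import *
R0=load("pics/side0.png","pics/top0.png");N=load(0,0,True)
a=np.array([.5517,.1878,.008]);b=np.array([.551,-.2073,.061])
for V,p,nm in((R0,a,"rest"),(N,b,"now")):
    for h,r,w in((.046,.022,1.3),(.008,.038,.45),(.008,.038,.7)):
        print(nm,h,"both",fit(V,p,h,r,w))
# pads/claws local check with the saved initial frames: overlay of lamp features in side & top now
E
python3 ov.py .551 -.2073 .334 .5517 .1878 z1
```

```text
rest 0.046 both (array([0.  , 1.58, 2.37]), np.float64(-1.533))
rest 0.008 both (array([-1.07,  0.97,  1.9 ]), np.float64(-1.646))
rest 0.008 both (array([-1.11,  0.94,  1.87]), np.float64(-1.645))
now 0.046 both (array([0.6 , 0.  , 4.03]), np.float64(-1.982))
now 0.008 both (array([2.19, 0.  , 1.75]), np.float64(-1.131))
now 0.008 both (array([ 0.  , -1.48,  4.68]), np.float64(-0.998))
```

View pics/z1_side1.png

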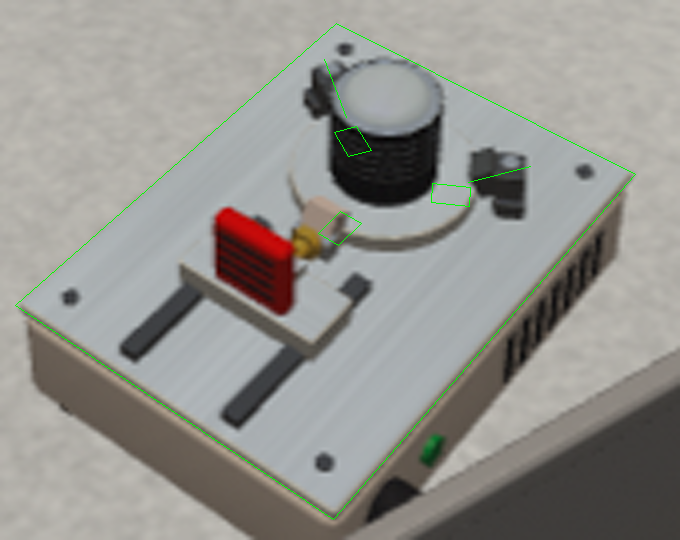

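View pics/z1_top1.png

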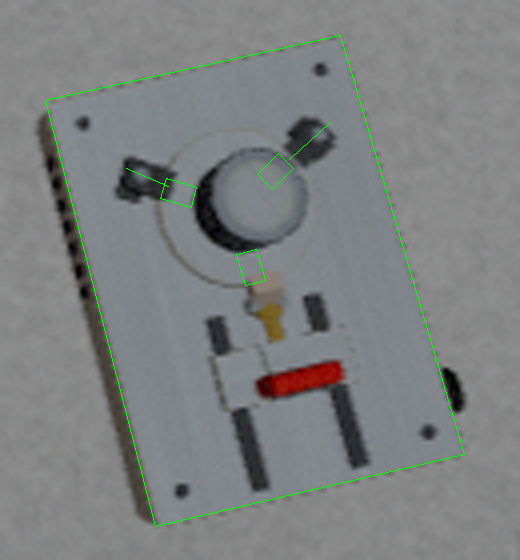

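```bash
python3 - <<'E'
from h import *
st(); print(workorder.sign_off())
E
```

```text
t 41.55 tcp [ 0.338  -0.0416  0.2422] yaw -1.2385 zax [-2.e-04  1.e-04 -1.e+00] F [-0.03 -0.85 -0.38] w -0.0
the job is handed in; nothing more can be done
None
```

The lens is back in the lamp and clamped, and I handed the job in at about 41.5 s of the 72 s allowed. The hand-in gives no verdict, so the results below rest on my own force readings and pictures.

- **Lens:** I gripped it by the black barrel and set it on the pads about 13.5 mm short of the seat, with contact felt at roughly 10 N. I then slid it home with a loose grip until it bore firmly on the claws, at about 8 N on the tool. It caught on the left claw first, so I shifted sideways a millimetre or two before it went home.
- **Clamp:** I pushed the red tab in small steps. Sliding force was about 8.5 N and rose to 15.7 N after the shoe touched, so the shoe should bear on the flange with about 7 N.
- **Last checks:** The pictures show the lens upright under both claws, the shoe on the flange and the robot clear. The lens looks the same before and after clamping. I never went near the bottles, blower or dust cap, but I did not re-measure them.
- **What disagreed:** My image fits of the lens height were noisy. The flange edge fitted as it did on the rest, about 1.8 mm high both times. The barrel rim came out about 1.6 mm higher than on the rest. I put this down to camera calibration and fit error, since the lens rested on the pads by its own weight before clamping and did not move. I had no direct way to measure the force on each pad or claw.

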